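# Set up a drying arm in the bench vise and hang the washed drip trays nested

## Robot

A 6-joint arm with a two-finger parallel gripper is mounted at the origin on a cart in front of the work surface, level with it; the furniture and walls round the work are solid. World frame = base frame: x ahead of the robot, y to its left, z up, the work surface at z = 0. Lengths are in m, angles in rad, forces in N, time in s.
With the tool pointing down it reaches from about 0.325 to 1 m from the base axis. Payload 5.1 kg.
Tool frame: the origin (TCP) lies on the centre line of the jaws, within the pads' length; the fingertips stand bot.nose_length ahead of it and the grasp point (between the pads) lies 11 mm behind it (bot.nose_length is the distance from the TCP to the fingertips, in m); z points along the fingers, y is the direction in which the jaws open and shut (so a half turn about z gives the same grasp; the last joint's range is limited). The gripper opens to 85 mm and grips with 20 to 120 N. Pads are 22 mm wide; open, the fingers measure 114 mm over their backs; the gripper's body (76 mm by 85 mm) begins 54 mm behind the grasp point. The pads swing forward as they close: fully open they stand 13 mm farther back than shut.
Start: joints at [1.253, 0.124, 1.65, -0, 1.367, -0.083], TCP at [0.151, 0.632, 0.239] pointing down, gripper open.
Joint ranges: [-2.61, 2.61], [-1.02, 2.33], [0.03, 2.71], [-1.35, 4.49], [0.32, 2.68], [-2.91, 2.91]. Speed limits (rad/s): [2.57, 2.57, 3.14, 3.14, 3.14, 3.14].

## Interface

Orientations are given as a unit quaternion [w, x, y, z].
In Python, from rig import bot gives the robot as it stands.
- The arm moves only by the tool arm_command, never from a script. Its argument "plan" is a list of rows, each a list of 5 numbers: the opening, from -1 (shut) to 1 (fully open), then the shift along the tool's x, y, z in mm, then the turn about the tool's z in rad. A call has 1 to 10 rows; each row shifts and turns the commanded pose from where the row before left it, along the tool's axes as they then stand; what a row does not reach is not made up. A row lasts 1/10 s, in which the tool goes at most 50 mm and 8.59 degrees, less where a joint would pass 70% of its speed; a pose out of reach is approached as far as the arm can. A call is refused whole if a number of a shift passes 50 or a number of a turn 0.15, either way. A call with a gripper value outside its range is refused whole. The fingers move at their own pace and stop on an object; the grip force is fixed at half the most. Time passes only in rows, so rows that do not move let the fingers close. It gives the time, the measured TCP pose, the force and the opening at its end, in the units of the state.
- bot.get_state(): the state, without advancing time (a new reading comes with each control period).
- bot.capture(name): name is "scene" or "side" or "wrist"; returns a dict with "frame" (400x640x3 uint8, blue, green, red), "range_z" (400x640 float32, m along the optical axis (not along the pixel's ray), 0 where there is no reading), "camera_matrix" (3x3 intrinsics, pixels), "xyz" and "attitude" of the camera in the world. Camera axes: x right, y down, z forward; pixel columns grow to the right and rows downward; lengths in m; the calibration is good to about 2 mm. A picture is of the moment at which its call begins.
- bot.job_done(): hands the job in, once; it reports no verdict.
Trained networks look in a picture, given as the dict that the camera call returned (one of the last four; its "shot" number tells which), for a name from the list of things; names that differ only in an ending like _2 or _b are one class to them, and where a whole thing is asked for, a point or a joint stands for the part that bears it (a point fixed in the world has none). Each returns a list of dicts, best first, with "conf" (0 to 1); they miss things now and then, are a little off and sometimes report something else, mostly with a low value. They report only what shows in the picture. A call takes as long as a camera call.
- bot.search_frame(thing, picture): "uv" ([column, row] in pixels, amid what is visible of it).
- bot.mark_of(thing, picture): "uv" ([column, row] in pixels: a listed point, or the origin of a listed thing).
The state is a dict: "time_s": time; "q": joint angles; "joint_velocities": joint speeds; "tau": joint torques, N m; "ee_pos": TCP position; "tcp_rot": TCP orientation; "wrist_force": force on the tool from outside, world axes, zero at the start; "moment": the same for the moment, N m; "grip_width": opening from 0.0 (shut) to 1.0 (fully open).
Only numpy, scipy, OpenCV 4.12 (cv2) and the standard library are available. Lean on these libraries where they do the work, as an engineer would, in place of code of your own. Each camera call takes 0.05 s, during which the arm holds its last target.

## Task

Crank the small bench vise open, stand the drying arm's foot on the bed between its jaws with the bar pointing out toward the robot's side, and crank the vise tight on it. Then hang all the washed drip trays that are here on the bar by their eyes, one at a time from the largest to the smallest, shelves facing outward, each slid well back so that it nests close against the one before. Leave the vial, the tube holder and the power supply alone.

Things in the scene. Friction and masses are not known exactly. Their poses are not given: they have to be found in the camera images.
- vise: small geared bench vise fixed to the table: base plate 100 x 255 x 10 mm. Origin: on the table, below the middle of the jaws' full opening; its +y runs from the moving jaw to the fixed jaw, its -x side faces the robot side. Jaw faces are 76 mm long (along x) and their tops 55 mm above the table; the fixed jaw's face lies at y = +32 mm. Gearbox (60 mm square, top at 47 mm) at y = -150 mm.
- vise_bed (a point): point on the vise's bed (10 mm above the table) under the middle of the drying arm's foot when that foot is clamped against the fixed jaw, midway along the jaws; axes as the vise's
- jaw: moving jaw of the vise (origin: coincides with the vise's origin when wide open; slides along the vise's +y to close). Gap between the jaws = 64 mm minus its travel; travel 0 to 46 mm. Driven only by the crank: 3.0 mm per radian (about 19 mm a turn), self-locking. The foot fits down between the jaws when the gap is wider than its 40 mm
- crank (a joint): angle of the crank, rad, 0 (jaw wide open) to 15.3 (jaw fully shut); turning it clockwise seen from above increases it and closes the jaw. At 0 the knob lies in the vise's +x direction from the axis. The crank needs about 3 N at the knob to turn and stays where it is left; when the jaw meets the foot it goes hard; some 6 to 12 N at the knob is a firm grip
- crank_axis (a point): point on the crank's upright axis of rotation, level with the middle of the knob (88 mm above the table)
- knob_grip (a point): middle of the crank's upright knob, which circles the axis at 45 mm: a black cylinder 20 mm across, 46 mm tall (about 65 to 111 mm above the table), spinning freely on its pin; the crank bar lies just below it
- stand: loose drying arm, 0.6 kg: steel foot block 70 (x) x 40 (y) x 45 mm, a square 18 mm aluminium upright at x = +20 mm reaching 230 mm high, and a round level bar 10 mm thick, its axis 190 mm above the underside, pointing along -x from the upright. Origin: middle of the foot's underside
- stand_root (a point): point on the bar's axis where it leaves the upright; axes as the arm's (bar runs along -x)
- stand_tip (a point): free end of the bar at its axis, 93 mm from stand_root; the end has a lip 6 mm thick that rises to 13 mm above the axis (5 mm below it, 10 mm wide)
- stand_top (a point): middle of the top of the upright, 40 mm above the bar's axis; the upright may be gripped here across its y faces
- tray_1: loose grey L-shaped hanging drip tray, the largest of the four sizes: 100 mm wide, 136 mm tall, 120 g; may be absent. Origin: on its underside, below the middle of the shelf; the upright back panel is 8 mm thick with its mid-plane at x = +20 mm, the steel-floored shelf, which holds most of the weight (10 mm high front rim), reaches from there to x = -24 mm. On top of the panel is a neck 36 mm wide (y), 8 mm thick and 40 mm high with the eye in it
- tray_1_eye (a point): centre of tray 1's rectangular eye, 24 mm wide (y) by 34 mm high, going through the neck along x, 113 mm above the underside; axes as the tray's. The top of the neck is 23 mm above this point: grip the neck near its top across the 36 mm width (along y). Hung on the bar the eye's centre lies 12 mm below the bar's axis
- tray_2: loose grey L-shaped hanging drip tray, the second largest of the four sizes: 86 mm wide, 120 mm tall, 105 g; may be absent. Origin: on its underside, below the middle of the shelf; the upright back panel is 8 mm thick with its mid-plane at x = +20 mm, the steel-floored shelf, which holds most of the weight (10 mm high front rim), reaches from there to x = -24 mm. On top of the panel is a neck 36 mm wide (y), 8 mm thick and 40 mm high with the eye in it
- tray_2_eye (a point): centre of tray 2's rectangular eye, 24 mm wide (y) by 34 mm high, going through the neck along x, 97 mm above the underside; axes as the tray's. The top of the neck is 23 mm above this point: grip the neck near its top across the 36 mm width (along y). Hung on the bar the eye's centre lies 12 mm below the bar's axis
- tray_3: loose grey L-shaped hanging drip tray, the third largest of the four sizes: 72 mm wide, 104 mm tall, 90 g; may be absent. Origin: on its underside, below the middle of the shelf; the upright back panel is 8 mm thick with its mid-plane at x = +20 mm, the steel-floored shelf, which holds most of the weight (10 mm high front rim), reaches from there to x = -24 mm. On top of the panel is a neck 36 mm wide (y), 8 mm thick and 40 mm high with the eye in it
- tray_3_eye (a point): centre of tray 3's rectangular eye, 24 mm wide (y) by 34 mm high, going through the neck along x, 81 mm above the underside; axes as the tray's. The top of the neck is 23 mm above this point: grip the neck near its top across the 36 mm width (along y). Hung on the bar the eye's centre lies 12 mm below the bar's axis
- tray_4: loose grey L-shaped hanging drip tray, the smallest of the four sizes: 58 mm wide, 88 mm tall, 75 g; may be absent. Origin: on its underside, below the middle of the shelf; the upright back panel is 8 mm thick with its mid-plane at x = +20 mm, the steel-floored shelf, which holds most of the weight (10 mm high front rim), reaches from there to x = -24 mm. On top of the panel is a neck 36 mm wide (y), 8 mm thick and 40 mm high with the eye in it
- tray_4_eye (a point): centre of tray 4's rectangular eye, 24 mm wide (y) by 34 mm high, going through the neck along x, 65 mm above the underside; axes as the tray's. The top of the neck is 23 mm above this point: grip the neck near its top across the 36 mm width (along y). Hung on the bar the eye's centre lies 12 mm below the bar's axis
- vial: glass vial with screw cap, 24 mm across, 54 mm tall, standing near the vise; bystander
- tube_holder: black rubber tube holder, 67 mm across, 57 mm tall; bystander
- adapter: black plug-in power supply, 37 x 94 x 42 mm; bystander

How it is judged:
On the way, in this order (a step that is already met when the one before it is completed fails the run):
1. the drying arm stands on the vise's bed between the jaws, bar toward the robot, gripped by the moving jaw (contact force between jaw and stand above 8 N and z of stand in the frame of vise below 0.014 m and x of stand in the frame of vise between -0.025 and 0.025 m and x of stand_tip in the frame of vise below -0.04 m and angle between stand's own z axis and vertical below 0.08 rad), for 0.3 s.
2. the largest tray hangs from the bar and is let go (x of stand_root in the frame of tray_1_eye between 0.001 and 0.05 m and y of tray_1_eye in the frame of stand_root between -0.014 and 0.014 m and z of tray_1_eye in the frame of stand_root between -0.022 and -0.003 m and angle between tray_1's own z axis and vertical below 0.25 rad and contact force between the fingers and tray_1 below 0.2 N), for 0.3 s.
3. the second largest tray hangs from the bar and is let go (x of stand_root in the frame of tray_2_eye between 0.001 and 0.05 m and y of tray_2_eye in the frame of stand_root between -0.014 and 0.014 m and z of tray_2_eye in the frame of stand_root between -0.022 and -0.003 m and angle between tray_2's own z axis and vertical below 0.25 rad and contact force between the fingers and tray_2 below 0.2 N), for 0.3 s.
4. the third largest tray hangs from the bar and is let go (x of stand_root in the frame of tray_3_eye between 0.001 and 0.05 m and y of tray_3_eye in the frame of stand_root between -0.014 and 0.014 m and z of tray_3_eye in the frame of stand_root between -0.022 and -0.003 m and angle between tray_3's own z axis and vertical below 0.25 rad and contact force between the fingers and tray_3 below 0.2 N), for 0.3 s.
5. the smallest tray hangs from the bar and is let go (x of stand_root in the frame of tray_4_eye between 0.001 and 0.05 m and y of tray_4_eye in the frame of stand_root between -0.014 and 0.014 m and z of tray_4_eye in the frame of stand_root between -0.022 and -0.003 m and angle between tray_4's own z axis and vertical below 0.25 rad and contact force between the fingers and tray_4 below 0.2 N), for 0.3 s.
At the end, for the whole second after the job is handed in: Arm upright on the vise bed, within 25 mm of mid-jaw, bar toward the robot, jaw pressing with 8 N or more; every tray present hangs at rest by its eye, upright within 0.25 rad, shelf outward, largest next to the upright and so on in size order, all eyes within 50 mm of the upright, let go (all of step 1 and all of step 2 and all of step 3 and all of step 4 and all of step 5 and x of tray_1_eye in the frame of tray_2_eye above 0.003 m and x of each of tray_1_eye, tray_2_eye in the frame of tray_3_eye above 0.003 m and x of each of tray_1_eye, tray_2_eye, tray_3_eye in the frame of tray_4_eye above 0.003 m and linear speed of each of tray_1, tray_2, tray_3, tray_4 below 0.03 m/s); the robot touches nothing.
It fails at once if a bystander (vial, tube holder, power supply) was moved more than 40 mm (distance of any of vial, tube_holder, adapter from where it was at the start of the episode above 0.04 m).
Of tray_1, tray_2, tray_3, tray_4 only 3 to 4 are there at a start; the rules pass over those that are not, and their reading is None.
At some moment in a run one of tray_1, tray_2, tray_3, tray_4 may be knocked a few centimetres aside while the robot is not near it.
It also fails if it takes over 210 s, if anything falls off the work surface, if the arm or the gripper's body presses on something with over 40 N, if the wrist force passes 120 N, or if a joint passes its speed limit or range.

## Working session

There is one attempt and no reset: what is moved stays moved. The work goes in short steps, Python scripts to look and compute and a tool call to move; the robot and the scene stay as the last step left them, time stands still between calls to the robot, and variables do not carry over. Pictures are saved under pics/ and viewed, and the job is handed in when it is done.

Besides the shell and the picture viewer there is one more tool, called after "Request:" in YAML: its name, and indented under it one key for each argument. arm_command: Moves the arm, as the interface text tells. Its arguments: {"type":"object","properties":{"plan":{"type":"array"}},"required":["plan"]}

```bash
ls -la; mkdir -p pics; cat > h.py <<'E'
import numpy as np, cv2
from scipy.spatial.transform import Rotation as R
from rig import bot
def rot(q): return R.from_quat([q[1],q[2],q[3],q[0]])
def cap(n,save=None):
    p=bot.capture(n)
    if save: cv2.imwrite('pics/'+save,p['frame'])
    return p
def campose(p):
    a=np.array(p['attitude'])
    M=rot(a).as_matrix() if a.size==4 else a
    return M,np.array(p['xyz'])
def cloud(p):
    K=np.array(p['camera_matrix']);z=p['range_z'];h,w=z.shape
    u,v=np.meshgrid(np.arange(w),np.arange(h))
    c=np.stack([(u-K[0,2])/K[0,0]*z,(v-K[1,2])/K[1,1]*z,z],-1)
    M,t=campose(p);W=c@M.T+t;W[z==0]=np.nan
    return W
def ray(p,uv):
    K=np.array(p['camera_matrix']);M,t=campose(p)
    d=M@np.array([(uv[0]-K[0,2])/K[0,0],(uv[1]-K[1,2])/K[1,1],1]);return t,d
def atz(p,uv,z):
    t,d=ray(p,uv);return t+d*(z-t[2])/d[2]
def proj(p,X):
    K=np.array(p['camera_matrix']);M,t=campose(p);c=M.T@(np.array(X)-t);return (K@c/c[2])[:2]
def st():
    s=bot.get_state();print('t',round(s['time_s'],2),'tcp',np.round(s['ee_pos'],4),'f',np.round(s['wrist_force'],1),'grip',round(s['grip_width'],3),'q',np.round(s['q'],2));Rm=rot(s['tcp_rot']).as_matrix();print('tool x',np.round(Rm[:,0],3),'y',np.round(Rm[:,1],3),'z',np.round(Rm[:,2],3));return s
E
python3 - <<'E'
from h import *
st();print(bot.nose_length)
for n in ['scene','side','wrist']:
    p=cap(n,n+'0.png');print(n,p['xyz'],p['attitude'],p['camera_matrix'])
    for th in ['vise','crank','stand','tray_1','vial','tube_holder','adapter']:
        print(th,[(np.round(d['uv']).tolist(),round(d['conf'],2)) for d in bot.search_frame(th,p)])
st()
E
```

```text
total 12
drwxr-xr-x  3 agent agent 4096 Dec  7 15:10 .
drwxr-xr-x 23 root  root  4096 Dec  7 15:10 ..
drwxr-xr-x  2 agent agent 4096 Dec  7 15:10 pics
t 0.0 tcp [0.1511 0.6316 0.2381] f [-0.2 -0.2 -0.8] grip 1.001 q [ 1.25  0.12  1.65  0.    1.37 -0.08]
tool x [-0.973  0.233  0.   ] y [ 0.233  0.973 -0.002] z [-0.001 -0.002 -1.   ]
0.008
scene [-0.24806726 -0.62785459  1.1320309 ] [-0.36010264  0.81765375 -0.41008181  0.18330671] [[511.85688366   0.         310.11497099]
 [  0.         511.85688366 200.07213799]
 [  0.           0.           1.        ]]
vise [([365.0, 305.0], 0.65)]
crank [([390.0, 299.0], 0.51)]
stand [([317.0, 228.0], 0.66)]
tray_1 [([238.0, 224.0], 0.84), ([200.0, 200.0], 0.8), ([245.0, 199.0], 0.79), ([216.0, 185.0], 0.68)]
vial [([363.0, 305.0], 0.45)]
tube_holder [([258.0, 174.0], 0.71)]
adapter [([455.0, 289.0], 0.77)]
side [ 0.51292063 -0.89133584  1.50798373] [-0.28331586  0.95681818 -0.06371944  0.01307368] [[472.37648253   0.         314.0080732 ]
 [  0.         472.37648253 201.54685432]
 [  0.           0.           1.        ]]
vise [([291.0, 289.0], 0.66)]
crank [([312.0, 217.0], 0.64), ([296.0, 297.0], 0.45), ([278.0, 143.0], 0.44), ([291.0, 289.0], 0.17)]
stand [([310.0, 218.0], 0.86)]
tray_1 [([280.0, 178.0], 0.79), ([272.0, 149.0], 0.73), ([302.0, 164.0], 0.65)]
vial [([289.0, 289.0], 0.72), ([320.0, 253.0], 0.53)]
tube_holder [([332.0, 151.0], 0.76), ([302.0, 162.0], 0.16)]
adapter [([352.0, 328.0], 0.69)]
wrist [0.08026192 0.65041635 0.37381158] [0.1118888  0.77707791 0.61299148 0.08872575] [[313.86750212   0.         323.01790321]
 [  0.         313.86750212 199.28080615]
 [  0.           0.           1.        ]]
vise []
crank []
stand []
tray_1 []
vial []
tube_holder []
adapter []
t 1.2 tcp [0.1513 0.6321 0.2393] f [-0.1 -0.4  0.6] grip 0.999 q [ 1.25  0.12  1.65 -0.    1.37 -0.08]
tool x [-0.973  0.233 -0.   ] y [0.233 0.973 0.   ] z [ 0.  0. -1.]
```

View images.

View pics/scene0.png

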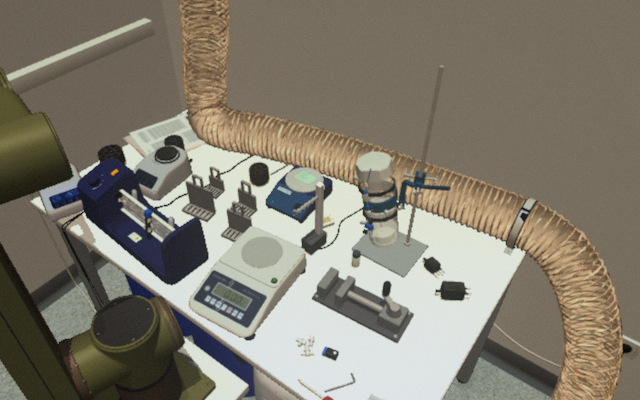

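View pics/side0.png

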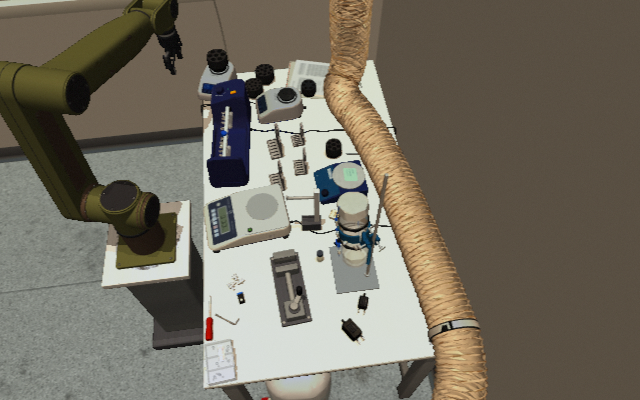

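```bash
python3 - <<'E'
from h import *
for n in ['scene','side']:
    p=cap(n)
    np.savez('pics/'+n+'0.npz',frame=p['frame'],range_z=p['range_z'],camera_matrix=p['camera_matrix'],xyz=p['xyz'],attitude=p['attitude'])
    f=p['frame'][80:380,150:500] if n=='scene' else p['frame'][110:360,200:420]
    cv2.imwrite('pics/%s_crop.png'%n,cv2.resize(f,(800,int(800*f.shape[0]/f.shape[1])) if n=='scene' else (660,750//1),interpolation=cv2.INTER_CUBIC)[:600])
    for th in ['vise','crank_axis','knob_grip','jaw','vise_bed','stand','stand_root','stand_tip','stand_top','tray_1','tray_1_eye']:
        print(n,th,[(np.round(d['uv'],1).tolist(),round(d['conf'],2)) for d in bot.mark_of(th,p)])
E
```

```text
scene vise [([340.6, 295.5], 0.71)]
scene crank_axis [([394.8, 304.9], 0.92), ([256.8, 179.3], 0.3)]
scene knob_grip [([385.9, 288.9], 0.52)]
scene jaw [([259.0, 181.2], 0.71), ([330.6, 288.2], 0.69), ([341.8, 296.2], 0.56), ([193.5, 177.5], 0.55)]
scene vise_bed [([336.9, 293.3], 0.82), ([453.4, 292.8], 0.4)]
scene stand [([315.5, 244.0], 0.59)]
scene stand_root [([320.5, 195.6], 0.77)]
scene stand_tip [([293.0, 216.6], 0.79), ([453.4, 296.8], 0.62)]
scene stand_top [([321.2, 187.3], 0.97)]
scene tray_1 [([239.1, 236.2], 0.93), ([215.2, 191.7], 0.85), ([197.5, 211.7], 0.75), ([244.5, 210.7], 0.74), ([452.9, 295.0], 0.68)]
scene tray_1_eye [([193.5, 178.1], 0.94), ([357.5, 265.7], 0.38)]
side vise [([332.0, 156.2], 0.72), ([287.6, 272.1], 0.67), ([319.0, 191.7], 0.48)]
side crank_axis [([292.2, 301.4], 0.64)]
side knob_grip [([295.4, 293.2], 0.46)]
side jaw [([283.0, 262.3], 0.7)]
side vise_bed [([285.2, 266.7], 0.97), ([308.1, 227.9], 0.44)]
side stand [([276.8, 164.6], 0.72)]
side stand_root [([312.9, 197.8], 0.62), ([304.7, 153.4], 0.22)]
side stand_tip [([288.2, 199.9], 0.94), ([298.5, 141.6], 0.57)]
side stand_top [([316.4, 191.1], 0.66), ([297.1, 290.7], 0.21)]
side tray_1 [([298.6, 163.5], 0.76), ([271.5, 147.2], 0.75), ([277.1, 183.2], 0.67), ([299.8, 133.8], 0.66), ([287.8, 201.0], 0.41)]
side tray_1_eye [([287.8, 273.3], 0.7), ([278.4, 130.7], 0.59)]
```

View pics/scene_crop.png

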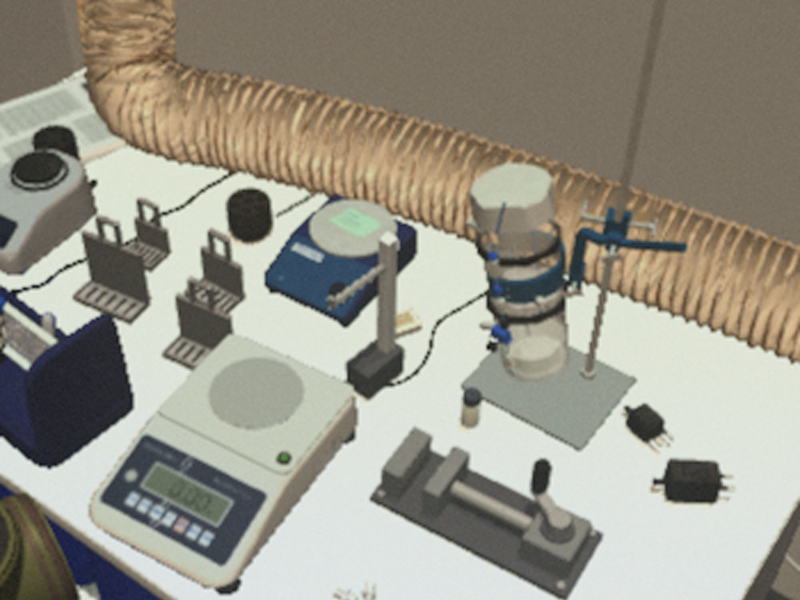

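```bash
python3 - <<'E'
from h import *
for n in ['scene','side']:
    p=dict(np.load('pics/'+n+'0.npz'))
    W=cloud(p)
    if n=='scene': pts=dict(jaw=(331,285),fixed=(345,290),stop=(320.5,185),sroot=(320,197),stip=(293,217),sfoot=(315,238),knob=(387,289),axis=(393,308),vial=(356,258),t1=(239,222),t2=(200,205),t3=(245,198),t4=(216,182),bal=(262,250),bal2=(240,285))
    else: pts=dict(stop=(317,195),stip=(289,199),knob=(298,292),vial=(320,255))
    for k,(u,v) in pts.items(): print(n,k,np.round(W[int(v),int(u)],3))
# planes
p=dict(np.load('pics/scene0.npz'));W=cloud(p)
# top-down map
for n in ['scene','side']:
    p=dict(np.load('pics/'+n+'0.npz'));W=cloud(p)
    x0,y0,s=0.2,-0.5,700
    H=np.zeros((int(1.0*s),int(0.7*s),3),np.uint8)
    m=np.isfinite(W[...,0])
    Q=W[m];C=p['frame'][m]
    o=np.argsort(Q[:,2]);Q=Q[o];C=C[o]
    # image rows: +x up ; cols: -y right
    im=np.zeros((560,800,3),np.uint8)
    for q,c in zip(Q,C):
        r=int(560-(q[0]-0.2)*800);cc=int(400-(q[1]-0.0)*800)
        if 0<=r<559 and 0<=cc<799:
            h=np.clip(q[2]/0.25,0,1);im[r:r+2,cc:cc+2]=(255*h,255*(1-h),60+195*(q[2]<0.005))
    cv2.imwrite('pics/map_%s.png'%n,im)
E
```

```text
scene jaw [ 0.482 -0.161  0.036]
scene fixed [ 0.478 -0.208  0.055]
scene stop [ 0.617 -0.024  0.227]
scene sroot [ 0.608 -0.031  0.193]
scene stip [0.641 0.093 0.018]
scene sfoot [ 0.59  -0.029  0.044]
scene knob [ 0.514 -0.308  0.099]
scene axis [ 0.496 -0.34   0.065]
scene vial [ 0.599 -0.165  0.041]
scene t1 [0.501 0.187 0.052]
scene t2 [0.509 0.368 0.015]
scene t3 [0.599 0.254 0.041]
scene t4 [0.607 0.39  0.033]
scene bal [0.433 0.036 0.088]
scene bal2 [0.317 0.013 0.071]
side stop [ 0.62  -0.032  0.212]
side stip [ 0.528 -0.017  0.184]
side knob [ 0.521 -0.314  0.097]
side vial [ 0.611 -0.171  0.05 ]
```

```bash
python3 - <<'E'
from h import *
p=dict(np.load('pics/side0.npz'));f=p['frame'][115:340,200:420];cv2.imwrite('pics/side_crop2.png',cv2.resize(f,(586,600),interpolation=cv2.INTER_CUBIC))
E
```

```text
(no output)
```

View pics/side_crop2.png

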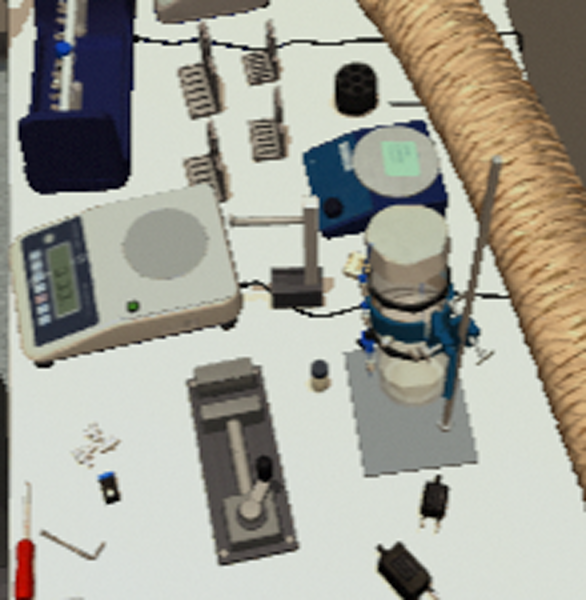

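View pics/map_scene.png

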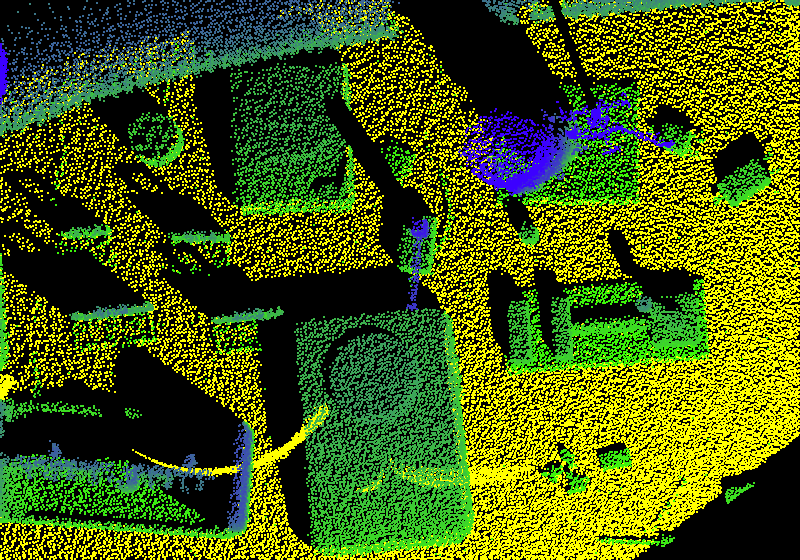

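View pics/map_side.png

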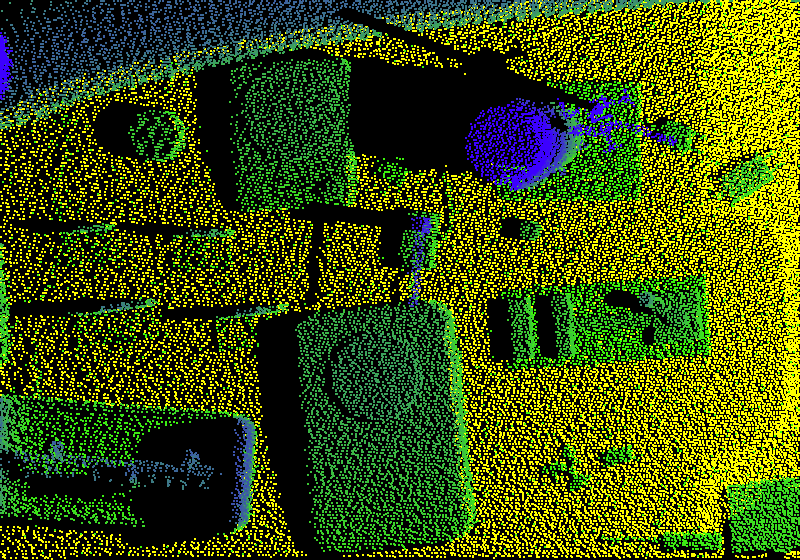

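The scene camera picture shows four trays at about (200,205), (239,222), (245,198) and (216,182), the stand at (317,228), the vise at (365,305) with the crank at about (390,299), and the vial at (356,258). Next I'll fit the poses.

```bash
cat > fit.py <<'E'
from h import *
from scipy.spatial import cKDTree
def sel(W,x,y,z):
    Q=W[np.isfinite(W[...,0])]
    return Q[(Q[:,0]>x[0])&(Q[:,0]<x[1])&(Q[:,1]>y[0])&(Q[:,1]<y[1])&(Q[:,2]>z[0])&(Q[:,2]<z[1])]
def rect(Q):
    (c,s,a)=cv2.minAreaRect((Q[:,:2]*1000).astype(np.float32))
    return np.round(c,1),np.round(s,1),round(a,1),len(Q)
E
python3 - <<'E'
from fit import *
for n in ['scene','side']:
    p=dict(np.load('pics/'+n+'0.npz'));W=cloud(p)
    T=sel(W,(.45,.7),(-.1,.0),(-.02,.006));print(n,'table z',np.median(T[:,2]))
    print('plate',rect(sel(W,(.4,.6),(-.42,-.1),(.006,.2))))
    J=sel(W,(.4,.58),(-.25,-.1),(.051,.07));
    print('jawtops y hist',np.histogram(J[:,1],np.arange(-.25,-.1,.004)))
    print('knob',np.round(np.median(sel(W,(.4,.62),(-.42,-.25),(.075,.12)),0),4),rect(sel(W,(.4,.62),(-.42,-.25),(.08,.12))))
    print('gear',rect(sel(W,(.42,.58),(-.42,-.27),(.043,.051))))
    print('foot',rect(sel(W,(.54,.68),(-.08,.02),(.035,.052))), 'footall',rect(sel(W,(.54,.68),(-.08,.02),(.01,.052))))
    print('top',rect(sel(W,(.54,.68),(-.08,.02),(.222,.245))),'bar',rect(sel(W,(.49,.6),(-.08,.02),(.17,.215))))
    for k,x,y in [('A',.5,.36),('B',.51,.19),('C',.6,.25),('D',.605,.39)]:
        Q=sel(W,(x-.08,x+.06),(y-.065,y+.065),(.03,.15))
        print(k,'panel',rect(Q),'zmax',np.percentile(Q[:,2],99.5),'neck',end='')
        zm=np.percentile(Q[:,2],99.5)
        print(rect(Q[Q[:,2]>zm-.03]))
E
```

```text
scene table z -0.0014468868365735688
plate (array([ 521.6, -254.8]), array([166.5, 254.2]), 2.9, 3153)
jawtops y hist (array([ 0,  0,  0,  0,  0,  0,  0,  0,  2, 21, 30, 32, 36, 28, 12,  2,  0,
        0,  0,  0,  0,  6, 26, 26, 27, 33, 26, 24, 12,  0,  0,  0,  0,  0,
        0,  0,  0]), array([-0.25 , -0.246, -0.242, -0.238, -0.234, -0.23 , -0.226, -0.222,
       -0.218, -0.214, -0.21 , -0.206, -0.202, -0.198, -0.194, -0.19 ,
       -0.186, -0.182, -0.178, -0.174, -0.17 , -0.166, -0.162, -0.158,
       -0.154, -0.15 , -0.146, -0.142, -0.138, -0.134, -0.13 , -0.126,
       -0.122, -0.118, -0.114, -0.11 , -0.106, -0.102]))
knob [ 0.5164 -0.3056  0.099 ] (array([ 520.4, -304.3]), array([18.1, 18.9]), 70.1, 89)
gear (array([ 499.5, -342.9]), array([64.1, 59.1]), 3.7, 281)
foot (array([586.6, -20. ]), array([45.8, 87.4]), 86.5, 243) footall (array([611.8, -31.8]), array([136.7,  69.8]), 0.6, 407)
top (array([616.6, -23.6]), array([17.7, 20.6]), 84.8, 42) bar (array([556.9, -17.8]), array([12.7, 87.4]), 84.6, 108)
A panel (array([511. , 361.1]), array([ 16.1, 104.1]), 7.3, 501) zmax 0.13
[... 1433 characters left out ...]
[619.8, -25.2]), array([24. , 16.4]), 82.2, 34) bar (array([558.3, -18.1]), array([17., 80.]), 83.2, 75)
A panel (array([515.9, 360.2]), array([  9., 110.]), 8.2, 104) zmax 0.13990598503362556 neck(array([516.4, 356.7]), array([ 8.6, 34.5]), 7.1, 24)
B panel (array([497.9, 163.1]), array([119.5,  56.9]), 59.2, 97) zmax 0.12466955113495494 neck(array([511.1, 188.1]), array([ 7.9, 37. ]), 7.6, 26)
C panel (array([596.2, 258.5]), array([ 47. , 182.4]), 41.7, 94) zmax 0.10772537006572812 neck(array([574.4, 279.4]), array([ 28.3, 124.1]), 47.5, 30)
D panel (array([583.9, 355.6]), array([123.4,  45.4]), 47.3, 47) zmax 0.09194459757421401 neck(array([578.9, 356.2]), array([119.1,  32. ]), 44.8, 21)
```

```bash
cat > go.py <<'E'
import sys
from h import *
# usage: go.py x y z(mm) [yaw_deg of tool y about world z, vs +y]  -> shift in tool axes
s=st();Rm=rot(s['tcp_rot']).as_matrix();p=np.array(s['ee_pos'])*1000
t=np.array(list(map(float,sys.argv[1:4])))
d=Rm.T@(t-p);yaw=np.arctan2(-Rm[0,1],Rm[1,1])
print('tool shift',np.round(d,1),'yaw now',round(yaw,4))
if len(sys.argv)>4:
    w=float(sys.argv[4]);print('turn',round(-(w-yaw),3))
    Rw=np.array([[-np.cos(w),-np.sin(w),0],[-np.sin(w),np.cos(w),0],[0,0,-1]])
    print('shift in final axes',np.round(Rw.T@(t-p),1))
E
python3 go.py 430 -230 330 0.08
```

```text
t 2.4 tcp [0.1512 0.6321 0.2393] f [ 0.8 -0.1  0.6] grip 0.998 q [ 1.25  0.12  1.65 -0.    1.37 -0.08]
tool x [-0.973  0.233 -0.   ] y [ 0.233  0.973 -0.   ] z [ 0. -0. -1.]
tool shift [-471.7 -773.6  -90.7] yaw now -0.2348
turn -0.315
shift in final axes [-209.  -881.7  -90.7]
```

Request:
arm_command:
  plan:
    - [1,0,0,-45,-0.15]
    - [1,0,0,-45,-0.15]
    - [1,-20,-40,0,-0.015]
    - [1,-20,-40,0,0]
    - [1,-20,-40,0,0]
    - [1,-20,-40,0,0]
    - [1,-20,-40,0,0]
    - [1,-15,-40,0,0]
    - [1,-15,-40,0,0]
    - [1,-15,-40,0,0]

```text
time_s: 3.4
ee_pos: [0.3212, 0.3229, 0.3295]
tcp_rot: [0.0, -0.04, 0.999, 0.0]
wrist_force: [1.1, 0.6, 0.2]
grip_width: 1.005
```

```bash
python3 go.py 430 -230 330 0.08
```

```text
t 3.4 tcp [0.3212 0.3229 0.3295] f [1.1 0.6 0.2] grip 1.005 q [ 0.67 -0.36  1.94 -0.    1.56 -0.98]
tool x [-0.997 -0.081 -0.001] y [-0.081  0.997  0.   ] z [ 0.001  0.    -1.   ]
tool shift [ -63.9 -559.8   -0.6] yaw now 0.0806
turn 0.001
shift in final axes [-6.430e+01 -5.598e+02 -5.000e-01]
```

Request:
arm_command:
  plan:
    - [1,-6,-49,0,0]
    - [1,-6,-49,0,0]
    - [1,-6,-49,0,0]
    - [1,-6,-49,0,0]
    - [1,-6,-49,0,0]
    - [1,-6,-49,0,0]
    - [1,-6,-49,0,0]
    - [1,-6,-49,0,0]
    - [1,-6,-49,0,0]
    - [1,-6,-49,0,0]

```text
time_s: 4.4
ee_pos: [0.4197, -0.1614, 0.3297]
tcp_rot: [0.001, -0.04, 0.999, -0.0]
wrist_force: [1.3, 0.7, 1.3]
grip_width: 1.0
```

```bash
python3 - <<'E'
from h import *
st();p=cap('wrist','w1.png')
np.savez('pics/w1.npz',**{k:p[k] for k in ['frame','range_z','camera_matrix','xyz','attitude']})
M,t=campose(p);print(t,M[:,2])
for th in ['vise','crank_axis','knob_grip','jaw','vise_bed']:
        print(th,[(np.round(d['uv'],1).tolist(),round(d['conf'],2)) for d in bot.mark_of(th,p)])
E
```

```text
t 4.4 tcp [ 0.4197 -0.1614  0.3297] f [1.3 0.7 1.3] grip 1.0 q [-0.49 -0.38  1.95  0.    1.56 -2.14]
tool x [-0.997 -0.079 -0.001] y [-0.079  0.997 -0.   ] z [ 0.001 -0.    -1.   ]
[ 0.34685865 -0.16545483  0.46410576] [ 0.28319336  0.02243688 -0.95880035]
vise [([295.1, 200.8], 0.68)]
crank_axis [([175.3, 219.8], 0.7), ([307.6, 206.3], 0.61)]
knob_grip [([205.5, 242.1], 0.66), ([312.8, 270.8], 0.19)]
jaw [([544.2, 216.4], 0.41), ([296.0, 201.8], 0.28)]
vise_bed [([307.7, 201.4], 0.73), ([207.4, 239.6], 0.53)]
```

View pics/w1.png

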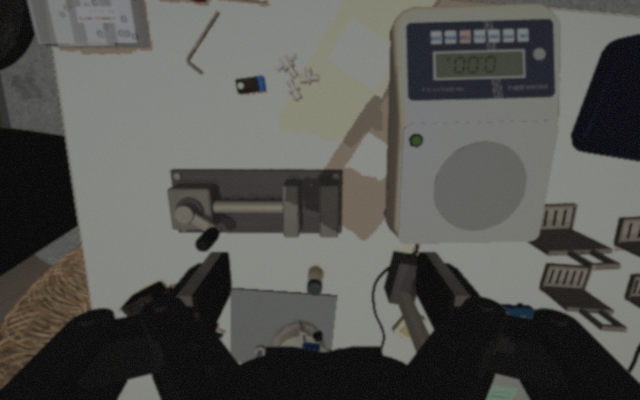

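```bash
python3 - <<'E'
from fit import *
p=dict(np.load('pics/w1.npz'));W=cloud(p)
T=sel(W,(.38,.42),(-.4,-.1),(-.02,.006));print('table',np.median(T[:,2]))
for z in [(.006,.2),(.006,.07)]: print('plate',rect(sel(W,(.42,.56),(-.4,-.09),z)))
Q=sel(W,(.43,.57),(-.23,-.1),(.051,.07));
th=0.07
for Q2,n in [(Q[Q[:,1]<-.178],'mov'),(Q[Q[:,1]>-.178],'fix')]: print(n,rect(Q2),Q2.min(0),Q2.max(0),np.median(Q2[:,2]))
print('knob',rect(sel(W,(.4,.6),(-.42,-.25),(.098,.12))), rect(sel(W,(.4,.6),(-.42,-.25),(.075,.12))))
print('gear',rect(sel(W,(.42,.58),(-.42,-.27),(.043,.051))))
f=p['frame'][150:260,150:360];cv2.imwrite('pics/w1c.png',cv2.resize(f,None,fx=3.8,fy=3.8,interpolation=cv2.INTER_CUBIC))
E
```

```text
table -4.169561976863356e-05
plate (array([ 493.4, -252.3]), array([ 99.8, 254.8]), 4.3, 11259)
plate (array([ 493.4, -252.3]), array([ 99.8, 254.8]), 4.3, 10870)
mov (array([ 489.5, -198.6]), array([76.2, 22.3]), 3.4, 841) [ 0.45127805 -0.21093194  0.05119631] [ 0.52753482 -0.18550971  0.05778678] 0.05532939694358091
fix (array([ 485.3, -145.7]), array([75.5, 25.9]), 4.4, 992) [ 0.44687978 -0.16124892  0.05112675] [ 0.52337777 -0.13050517  0.05717485] 0.054825009584061335
knob (array([ 520.6, -299.8]), array([19.8, 15.9]), 57.7, 237) (array([ 520.5, -299.7]), array([19.8, 16.1]), 57.7, 375)
gear (array([ 499.7, -339.7]), array([60.8, 60. ]), 4.4, 1130)
```

View pics/w1c.png

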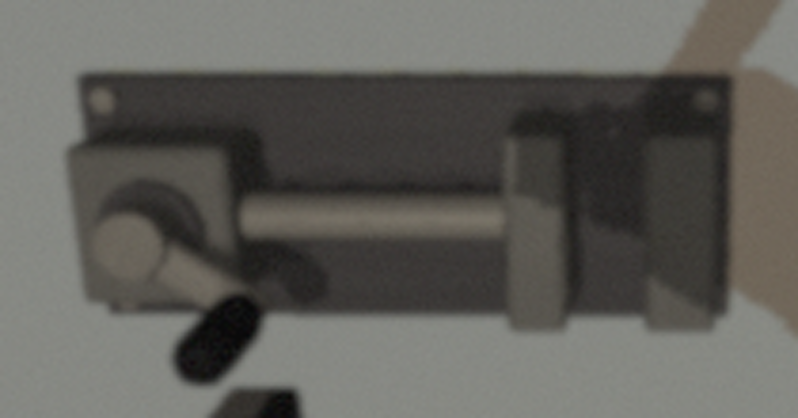

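```bash
python3 go.py 520.5 -299.8 140 0.0755
```

```text
t 4.7 tcp [ 0.4198 -0.1585  0.3294] f [-0.2  0.4 -0.2] grip 0.999 q [-0.48 -0.38  1.96  0.    1.56 -2.13]
tool x [-0.997 -0.081 -0.   ] y [-0.081  0.997  0.   ] z [ 0.  0. -1.]
tool shift [ -88.9 -149.   189.4] yaw now 0.0809
turn 0.005
shift in final axes [ -89.7 -148.5  189.4]
```

Request:
arm_command:
  plan:
    - [1,-22,-37,20,0.005]
    - [1,-22,-37,30,0]
    - [1,-22,-37,35,0]
    - [1,-23,-37,35,0]
    - [1,0,0,35,0]
    - [1,0,0,34,0]
    - [1,0,0,0,0]

```text
time_s: 5.4
ee_pos: [0.5111, -0.2874, 0.1429]
tcp_rot: [-0.004, -0.039, 0.999, 0.003]
wrist_force: [-0.8, 0.1, 0.1]
grip_width: 0.999
```

```bash
python3 go.py 520.5 -299.8 85 0.0755;python3 - <<'E'
from fit import *
p=cap('wrist','w2.png');W=cloud(p);np.savez('pics/w2.npz',**{k:p[k] for k in ['frame','range_z','camera_matrix','xyz','attitude']})
print('gear',rect(sel(W,(.42,.58),(-.42,-.27),(.043,.051))))
print('knob',rect(sel(W,(.5,.55),(-.33,-.27),(.100,.116))))
E
```

```text
t 5.4 tcp [ 0.5111 -0.2874  0.1429] f [-0.8  0.1  0.1] grip 0.999 q [-0.6   0.07  1.88  0.    1.21 -2.25]
tool x [-0.997 -0.078  0.009] y [-0.077  0.997  0.007] z [-0.009  0.006 -1.   ]
tool shift [ -8.9 -13.5  57.8] yaw now 0.0775
turn 0.002
shift in final axes [ -8.5 -13.1  57.9]
gear (array([ 499.9, -340.4]), array([61.4, 59.8]), 4.4, 4157)
knob (array([ 521.3, -301.5]), array([19.1, 18.1]), 76.9, 873)
```

View pics/w2.png

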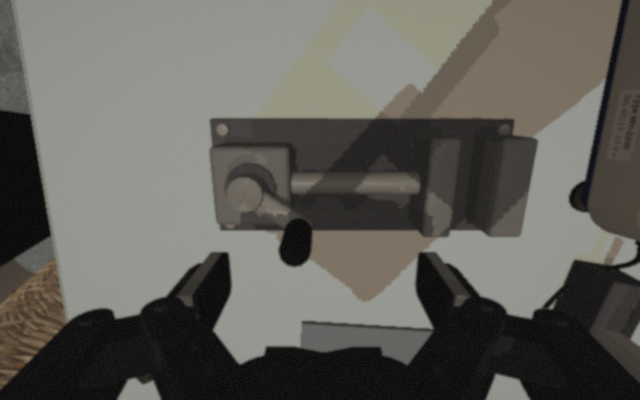

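```bash
python3 go.py 521 -300.5 84 0.0755
```

```text
t 5.45 tcp [ 0.5126 -0.2885  0.1465] f [-0.6 -0.8  0.6] grip 1.001 q [-0.6   0.07  1.87  0.    1.21 -2.25]
tool x [-0.997 -0.077  0.004] y [-0.077  0.997  0.004] z [-0.005  0.003 -1.   ]
tool shift [ -7.7 -12.8  62.4] yaw now 0.0775
turn 0.002
shift in final axes [ -7.5 -12.6  62.5]
```

Request:
arm_command:
  plan:
    - [1,-7.5,-12.5,10,0]
    - [1,0,0,26,0]
    - [1,0,0,26,0]
    - [1,0,0,0,0]
    - [1,0,0,0,0]

```text
time_s: 5.95
ee_pos: [0.5233, -0.3029, 0.0894]
tcp_rot: [0.001, -0.038, 0.999, -0.001]
wrist_force: [-1.1, 0.9, 0.0]
grip_width: 1.0
```

```bash
python3 go.py 521 -300.5 84 0.0755
```

```text
t 5.95 tcp [ 0.5233 -0.3029  0.0894] f [-1.1  0.9  0. ] grip 1.0 q [-0.61  0.16  1.87  0.    1.1  -2.26]
tool x [-0.997 -0.076 -0.002] y [-0.076  0.997 -0.002] z [ 0.002 -0.002 -1.   ]
tool shift [2.1 2.6 5.4] yaw now 0.0764
turn 0.001
shift in final axes [2.1 2.6 5.4]
```

Request:
arm_command:
  plan:
    - [1,1,2,5,0]
    - [1,0,0,0,0]
    - [1,0,0,0,0]
    - [1,0,0,0,0]

```text
time_s: 6.35
ee_pos: [0.5212, -0.3013, 0.0826]
tcp_rot: [0.0, -0.038, 0.999, -0.0]
wrist_force: [0.1, -0.3, -1.3]
grip_width: 1.0
```

```bash
python3 go.py 521 -300.5 84 0.0755
```

```text
t 6.35 tcp [ 0.5212 -0.3013  0.0826] f [ 0.1 -0.3 -1.3] grip 1.0 q [-0.61  0.16  1.88  0.    1.09 -2.26]
tool x [-0.997 -0.075 -0.001] y [-0.075  0.997 -0.001] z [ 0.001 -0.001 -1.   ]
tool shift [ 0.2  0.8 -1.4] yaw now 0.0752
turn -0.0
shift in final axes [ 0.2  0.8 -1.4]
```

Good. I'll close on the knob.

Request:
arm_command:
  plan:
    - [-1,0,0,0,0]
    - [-1,0,0,0,0]
    - [-1,0,0,0,0]
    - [-1,0,0,0,0]
    - [-1,0,0,0,0]
    - [-1,0,0,0,0]
    - [-1,0,0,0,0]
    - [-1,0,0,0,0]

```text
time_s: 7.15
ee_pos: [0.5209, -0.3018, 0.0822]
tcp_rot: [0.0, -0.038, 0.999, -0.001]
wrist_force: [-2.1, -5.1, 1.5]
grip_width: 0.214
```

```bash
cat > circ.py <<'E'
import sys
from h import *
# circ.py n dphi [sign]: rows CCW from current tcp about axis, in tool axes, corrected to radius 45
ax=np.array([500.0,-340.2]);yv=0.0755
s=st();Rm=rot(s['tcp_rot']).as_matrix();p=np.array(s['ee_pos'])[:2]*1000
r=p-ax;print('r',np.hypot(*r),'phi_vise',np.arctan2(r[1],r[0])-yv, 'theta mod', (-(np.arctan2(r[1],r[0])-yv))%(2*np.pi))
phi=np.arctan2(r[1],r[0])
n=int(sys.argv[1]);d=float(sys.argv[2])
c=p
rows=[]
acc=np.zeros(2)
for i in range(n):
    t=ax+45*np.array([np.cos(phi+d*(i+1)),np.sin(phi+d*(i+1))])
    v=Rm[:2,:2].T@(t-c);v=v-0
    rv=np.round(v+acc,0);acc=v+acc-rv
    rows.append([-1,int(rv[0]),int(rv[1]),0,0]);c=t
print(rows)
E
python3 circ.py 10 0.4
```

```text
t 7.15 tcp [ 0.5209 -0.3018  0.0822] f [-2.1 -5.1  1.5] grip 0.214 q [-0.61  0.17  1.88 -0.    1.09 -2.26]
tool x [-0.997 -0.075 -0.   ] y [-0.075  0.997 -0.001] z [ 0.    -0.001 -1.   ]
r 43.733159148156936 phi_vise 0.9959786010113728 theta mod 5.287206706168213
[[-1, 16, 8, 0, 0], [-1, 18, -1, 0, 0], [-1, 16, -7, 0, 0], [-1, 12, -13, 0, 0], [-1, 6, -17, 0, 0], [-1, -1, -18, 0, 0], [-1, -8, -16, 0, 0], [-1, -13, -12, 0, 0], [-1, -17, -5, 0, 0], [-1, -18, 1, 0, 0]]
```

Request:
arm_command:
  plan:
    - [-1,16,8,0,0]
    - [-1,18,-1,0,0]
    - [-1,16,-7,0,0]
    - [-1,12,-13,0,0]
    - [-1,6,-17,0,0]

```text
time_s: 7.65
ee_pos: [0.4567, -0.3354, 0.0822]
tcp_rot: [0.003, -0.037, 0.999, 0.001]
wrist_force: [9.4, 2.1, -2.0]
grip_width: 0.214
```

```bash
python3 circ.py 10 0.4
```

```text
t 7.65 tcp [ 0.4567 -0.3354  0.0822] f [ 9.4  2.1 -2. ] grip 0.214 q [-0.73  0.09  1.97  0.01  1.08 -2.38]
tool x [-0.997 -0.074 -0.005] y [-0.074  0.997  0.001] z [ 0.005  0.002 -1.   ]
r 43.52570510347176 phi_vise 2.9562253446460085 theta mod 3.3269599625335777
[[-1, 1, -18, 0, 0], [-1, -7, -16, 0, 0], [-1, -13, -12, 0, 0], [-1, -17, -6, 0, 0], [-1, -18, 0, 0, 0], [-1, -16, 8, 0, 0], [-1, -12, 13, 0, 0], [-1, -5, 17, 0, 0], [-1, 1, 18, 0, 0], [-1, 8, 16, 0, 0]]
```

Request:
arm_command:
  plan:
    - [-1,-1,-18,0,0]
    - [-1,-8,-16,0,0]
    - [-1,-13,-12,0,0]
    - [-1,-17,-5,0,0]
    - [-1,-18,1,0,0]
    - [-1,-16,8,0,0]
    - [-1,-11,14,0,0]
    - [-1,-5,17,0,0]
    - [-1,2,18,0,0]
    - [-1,0,0,0,0]

```text
time_s: 8.65
ee_pos: [0.5408, -0.3205, 0.0821]
tcp_rot: [-0.001, -0.038, 0.999, 0.001]
wrist_force: [-2.7, 1.4, 4.2]
grip_width: 0.215
```

```bash
python3 circ.py 10 0.4
```

```text
t 8.65 tcp [ 0.5408 -0.3205  0.0821] f [-2.7  1.4  4.2] grip 0.215 q [-0.62  0.22  1.82 -0.    1.1  -2.27]
tool x [-0.997 -0.077  0.002] y [-0.077  0.997  0.002] z [-0.002  0.002 -1.   ]
r 45.28397007435611 phi_vise 0.37373029132777796 theta mod 5.909455015851808
[[-1, 10, 15, 0, 0], [-1, 15, 10, 0, 0], [-1, 17, 4, 0, 0], [-1, 18, -4, 0, 0], [-1, 15, -10, 0, 0], [-1, 9, -15, 0, 0], [-1, 3, -18, 0, 0], [-1, -4, -17, 0, 0], [-1, -10, -15, 0, 0], [-1, -16, -9, 0, 0]]
```

Request:
arm_command:
  plan:
    - [-1,10,15,0,0]
    - [-1,15,10,0,0]
    - [-1,17,4,0,0]
    - [-1,18,-4,0,0]
    - [-1,15,-10,0,0]
    - [-1,9,-15,0,0]
    - [-1,3,-18,0,0]
    - [-1,-4,-17,0,0]
    - [-1,-10,-15,0,0]
    - [-1,-16,-9,0,0]

```text
time_s: 9.65
ee_pos: [0.4884, -0.3859, 0.0821]
tcp_rot: [-0.001, -0.037, 0.999, 0.001]
wrist_force: [-2.3, 5.5, 5.1]
grip_width: 0.216
```

```bash
python3 circ.py 2 0.4
```

```text
t 9.65 tcp [ 0.4884 -0.3859  0.0821] f [-2.3  5.5  5.1] grip 0.216 q [-0.75  0.21  1.83 -0.    1.1  -2.4 ]
tool x [-0.997 -0.074  0.002] y [-0.074  0.997  0.002] z [-0.002  0.002 -1.   ]
r 47.116168955008746 phi_vise -1.8951515847918237 theta mod 1.8951515847918237
[[-1, -18, 0, 0, 0], [-1, -18, 5, 0, 0]]
```

Request:
arm_command:
  plan:
    - [-1,-3,0,0,0]
    - [1,0,0,0,0]
    - [1,0,0,0,0]
    - [1,0,0,0,0]
    - [1,0,0,-45,0]
    - [1,0,0,-45,0]
    - [1,0,0,-45,0]
    - [1,0,0,-45,0]
    - [1,0,20,-20,0]
    - [1,0,20,0,0]

```text
time_s: 10.65
ee_pos: [0.4901, -0.3461, 0.2868]
tcp_rot: [0.003, -0.037, 0.999, -0.003]
wrist_force: [-0.5, 0.1, 0.6]
grip_width: 1.0
```

```bash
python3 - <<'E'
from fit import *
st()
for n in ['wrist','scene']:
    p=cap(n,n+'3.png');W=cloud(p);np.savez('pics/%s3.npz'%n,**{k:p[k] for k in ['frame','range_z','camera_matrix','xyz','attitude']})
    print('knob',rect(sel(W,(.44,.55),(-.41,-.27),(.09,.116))))
    Q=sel(W,(.43,.57),(-.26,-.1),(.051,.07))
    for Q2,m in [(Q[Q[:,1]<-.188],'mov'),(Q[Q[:,1]>-.188],'fix')]: print(m,rect(Q2))
E
python3 go.py 500 -80 300 0.06
```

```text
t 10.65 tcp [ 0.4901 -0.3461  0.2868] f [-0.5  0.1  0.6] grip 1.0 q [-0.7  -0.02  1.72  0.    1.43 -2.35]
tool x [-0.997 -0.074 -0.006] y [-0.074  0.997 -0.005] z [ 0.006 -0.005 -1.   ]
knob (array([ 491.1, -384. ]), array([19.4, 18.7]), 28.9, 335)
mov (array([ 491.8, -228.4]), array([75.9, 22.7]), 4.3, 1155)
fix (array([ 485.8, -146.9]), array([76.2, 26.5]), 3.8, 1408)
knob (array([ 488.7, -387.1]), array([15.1, 19.1]), 1.9, 70)
mov (array([ 491.4, -230.7]), array([77.4, 22.1]), 4.3, 174)
fix (array([ 484.7, -149.6]), array([76.9, 26. ]), 3.3, 184)
t 10.75 tcp [ 0.4888 -0.3432  0.2815] f [ 0.1 -0.1 -0.7] grip 1.0 q [-0.7  -0.01  1.72  0.    1.43 -2.35]
tool x [-0.997 -0.077 -0.   ] y [-0.077  0.997  0.001] z [-0.     0.001 -1.   ]
tool shift [-31.4 261.6 -18.3] yaw now 0.0772
turn 0.017
shift in final axes [-26.9 262.1 -18.5]
```

View pics/wrist3.png

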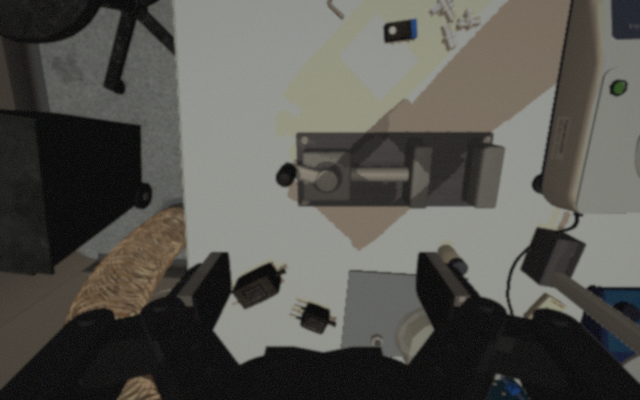

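Request:
arm_command:
  plan:
    - [1,0,25,-40,0]
    - [1,0,45,-40,0]
    - [1,0,45,0,0]
    - [1,0,45,0,0]
    - [1,0,45,0,0]
    - [1,0,45,0,0]
    - [1,0,45,0,0]
    - [1,0,20,0,0]
    - [1,0,0,0,0]
    - [1,0,0,0,0]

```text
time_s: 11.75
ee_pos: [0.4656, -0.039, 0.353]
tcp_rot: [-0.002, -0.038, 0.999, 0.0]
wrist_force: [1.0, 0.7, 0.2]
grip_width: 0.998
```

```bash
python3 - <<'E'
from fit import *
st()
for n in ['wrist']:
    p=cap(n,n+'4.png');W=cloud(p);np.savez('pics/%s4.npz'%n,**{k:p[k] for k in ['frame','range_z','camera_matrix','xyz','attitude']})
    print('foot',rect(sel(W,(.54,.68),(-.08,.02),(.035,.052))), 'top',rect(sel(W,(.54,.68),(-.08,.02),(.222,.245))),'bar',rect(sel(W,(.49,.6),(-.08,.02),(.17,.203))),'lip',rect(sel(W,(.49,.6),(-.08,.02),(.204,.22))))
    Q=sel(W,(.54,.68),(-.08,.02),(.222,.245));print(np.median(Q[:,2]))
E
```

```text
t 11.75 tcp [ 0.4656 -0.039   0.353 ] f [1.  0.7 0.2] grip 0.998 q [-0.2  -0.34  1.89 -0.    1.59 -1.85]
tool x [-0.997 -0.076  0.003] y [-0.076  0.997  0.   ] z [-0.003 -0.    -1.   ]
foot (array([586. , -17.3]), array([39.9, 90.5]), 84.4, 852) top (array([615.4, -20.6]), array([17.9, 19.5]), 84.4, 354) bar (array([557.3, -14.9]), array([10. , 86.4]), 84.4, 715) lip (array([517.5, -11.2]), array([5.4, 0. ]), -109.6, 2)
0.23004561411162924
```

View pics/wrist4.png

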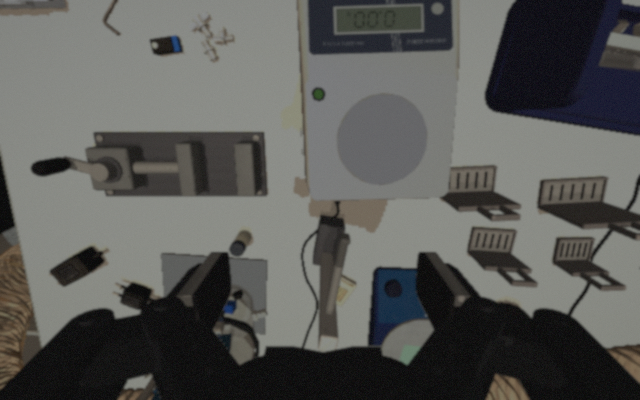

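```bash
python3 go.py 615.4 -20.6 330 -0.098
```

```text
t 11.8 tcp [ 0.4658 -0.0396  0.3534] f [-0.3  0.2  0.5] grip 0.996 q [-0.2  -0.34  1.88 -0.    1.59 -1.85]
tool x [-0.997 -0.075  0.003] y [-0.075  0.997  0.   ] z [-0.003 -0.    -1.   ]
tool shift [-150.7    7.7   23. ] yaw now 0.075
turn 0.173
shift in final axes [-147.1   33.6   23.4]
```

Request:
arm_command:
  plan:
    - [1,0,0,0,0.1]
    - [1,0,0,0,0.073]
    - [1,-37,9,5,0]
    - [1,-37,9,5,0]
    - [1,-37,8,5,0]
    - [1,-36,8,8,0]
    - [1,0,0,0,0]
    - [1,0,0,0,0]
    - [1,0,0,0,0]

```text
time_s: 12.7
ee_pos: [0.6152, -0.0207, 0.3322]
tcp_rot: [-0.0, 0.05, 0.999, -0.0]
wrist_force: [-0.5, -0.9, -0.5]
grip_width: 1.004
```

```bash
python3 go.py 615.4 -20.6 207 -0.098; python3 - <<'E'
from fit import *
p=cap('wrist','wrist5.png');W=cloud(p)
print('top',rect(sel(W,(.54,.68),(-.08,.02),(.222,.245))),'bar',rect(sel(W,(.49,.6),(-.08,.02),(.17,.203))))
E
```

```text
t 12.7 tcp [ 0.6152 -0.0207  0.3322] f [-0.5 -0.9 -0.5] grip 1.004 q [-0.12  0.01  1.62 -0.    1.52 -1.59]
tool x [-0.995  0.099  0.   ] y [ 0.099  0.995 -0.   ] z [-0. -0. -1.]
tool shift [-2.000e-01  1.000e-01  1.252e+02] yaw now -0.0992
turn -0.001
shift in final axes [-2.000e-01  1.000e-01  1.252e+02]
top (array([615.7, -20.7]), array([17.6, 17.2]), 83.8, 524) bar (array([557.9, -14.9]), array([ 9.9, 85.1]), 84.5, 1221)
```

Request:
arm_command:
  plan:
    - [1,0,0,40,0]
    - [1,0,0,40,0]
    - [1,0,0,30,0]
    - [1,0,0,15,0]
    - [1,0,0,0,0]
    - [-1,0,0,0,0]
    - [-1,0,0,0,0]
    - [-1,0,0,0,0]
    - [-1,0,0,0,0]
    - [-1,0,0,0,0]

```text
time_s: 13.75
ee_pos: [0.6162, -0.02, 0.2082]
tcp_rot: [0.001, 0.049, 0.999, -0.001]
wrist_force: [0.3, -0.1, -0.3]
grip_width: 0.198
```

Request:
arm_command:
  plan:
    - [-1,0,0,0,0]
    - [-1,0,0,0,0]
    - [-1,0,0,0,0]
    - [-1,0,0,-10,0]
    - [-1,0,0,-20,0]
    - [-1,0,0,-30,0]
    - [-1,0,0,-30,0]
    - [-1,0,0,0,0]

```text
time_s: 14.55
ee_pos: [0.617, -0.0195, 0.3008]
tcp_rot: [0.003, 0.049, 0.999, 0.0]
wrist_force: [3.9, -0.2, -5.4]
grip_width: 0.203
```

```bash
python3 go.py 615 -20 300 0.0755; python3 - <<'E'
from fit import *
for n in ['scene']:
    p=cap(n,n+'6.png');f=p['frame'][130:330,250:450];cv2.imwrite('pics/s6c.png',cv2.resize(f,(600,600)))
E
```

```text
t 14.55 tcp [ 0.617  -0.0195  0.3008] f [ 3.9 -0.2 -5.4] grip 0.203 q [-0.12  0.02  1.66  0.    1.46 -1.59]
tool x [-0.995  0.097 -0.006] y [0.097 0.995 0.   ] z [ 0.006 -0.    -1.   ]
tool shift [ 2.  -0.7  0.8] yaw now -0.0976
turn -0.173
shift in final axes [ 2.1 -0.4  0.8]
```

View pics/s6c.png

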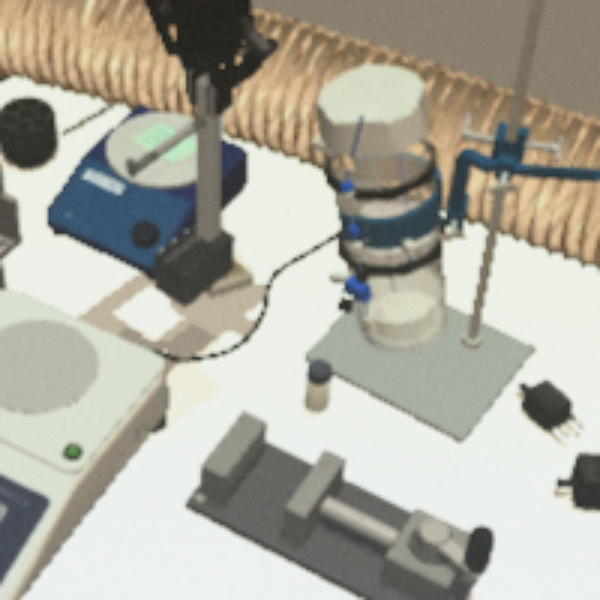

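Request:
arm_command:
  plan:
    - [-1,10,0,-15,-0.05]
    - [-1,20,0,0,-0.05]
    - [-1,20,-10,0,-0.05]
    - [-1,20,-20,0,-0.023]
    - [-1,20,-30,0,0]
    - [-1,10,-40,0,0]
    - [-1,10,-40,0,0]
    - [-1,0,-15,0,0]
    - [-1,0,0,0,0]
    - [-1,0,0,0,0]

```text
time_s: 15.6
ee_pos: [0.5156, -0.1755, 0.3093]
tcp_rot: [-0.002, -0.037, 0.999, 0.002]
wrist_force: [-0.2, -0.8, -5.5]
grip_width: 0.197
```

```bash
python3 go.py 509 -184.7 300 0.0755
```

```text
t 15.6 tcp [ 0.5156 -0.1755  0.3093] f [-0.2 -0.8 -5.5] grip 0.197 q [-0.43 -0.14  1.8   0.    1.49 -2.07]
tool x [-0.997 -0.075  0.004] y [-0.075  0.997  0.004] z [-0.004  0.003 -1.   ]
tool shift [ 7.2 -8.7  9.3] yaw now 0.0747
turn -0.001
shift in final axes [ 7.2 -8.6  9.3]
```

Request:
arm_command:
  plan:
    - [-1,6,-9,9,0]
    - [-1,0,0,0,0]
    - [-1,0,0,0,0]
    - [-1,0,0,0,0]

```text
time_s: 16.0
ee_pos: [0.5112, -0.1853, 0.3032]
tcp_rot: [0.0, -0.038, 0.999, 0.0]
wrist_force: [-0.2, 0.1, -5.1]
grip_width: 0.198
```

```bash
python3 go.py 509 -184.7 300 0.0755; python3 - <<'E'
from fit import *
for n in ['scene','side','wrist']:
    p=cap(n,n+'7.png');W=cloud(p)
    print(n,'foot',rect(sel(W,(.43,.58),(-.25,-.1),(.085,.142))),rect(sel(W,(.43,.58),(-.25,-.1),(.125,.142))))
    print('upright',rect(sel(W,(.48,.54),(-.25,-.1),(.15,.25))),'bar',rect(sel(W,(.38,.49),(-.25,-.1),(.26,.31))), 'jaws',rect(sel(W,(.38,.54),(-.16,-.1),(.05,.06))))
    c=proj(p,[.49,-.18,.15]).astype(int);f=p['frame'][max(0,c[1]-70):c[1]+70,max(0,c[0]-70):c[0]+70];cv2.imwrite('pics/c7%s.png'%n,cv2.resize(f,(560,560)))
E
```

```text
t 16.0 tcp [ 0.5112 -0.1853  0.3032] f [-0.2  0.1 -5.1] grip 0.198 q [-0.45 -0.14  1.81  0.    1.48 -2.09]
tool x [-0.997 -0.076 -0.   ] y [-0.076  0.997  0.   ] z [ 0.  0. -1.]
tool shift [2.1 0.8 3.1] yaw now 0.0759
turn 0.0
shift in final axes [2.1 0.8 3.2]
scene foot (array([ 493.1, -187.4]), array([74.1, 41.4]), 4.7, 540) (array([ 493.5, -187.4]), array([73.5, 41.3]), 4.3, 350)
upright (array([ 510.1, -190. ]), array([17.3, 25.4]), 49.9, 244) bar (array([ 448.9, -190.8]), array([80.2, 11.1]), 4.2, 132) jaws (array([ 477.8, -147.6]), array([63. , 23.2]), 6.4, 119)
side foot (array([ 497.5, -190.1]), array([70.2, 43.9]), 3.3, 289) (array([ 497.4, -190.6]), array([70.1, 43.2]), 1.3, 203)
upright (array([ 516.3, -188.9]), array([17.8, 20.8]), 8.5, 89) bar (array([ 451.8, -193.1]), array([75.5, 11.4]), 4.6, 91) jaws (array([ 456. , -150.9]), array([ 6.6, 14.7]), 12.2, 9)
wrist foot (array([ 493.7, -185.1]), array([70.3, 40. ]), 4.3, 1528) (array([ 493.7, -185.1]), array([70.3, 40. ]), 4.3, 1499)
upright (array([ 504.6, -184.2]), array([ 2.6, 18. ]), 4.5, 113) bar (array([ 450.3, -188.3]), array([80.3, 10. ]), 4.4, 3769) jaws (array([ 485.6, -146.1]), array([74.5, 26.5]), 4.4, 1306)
```

View pics/c7scene.png

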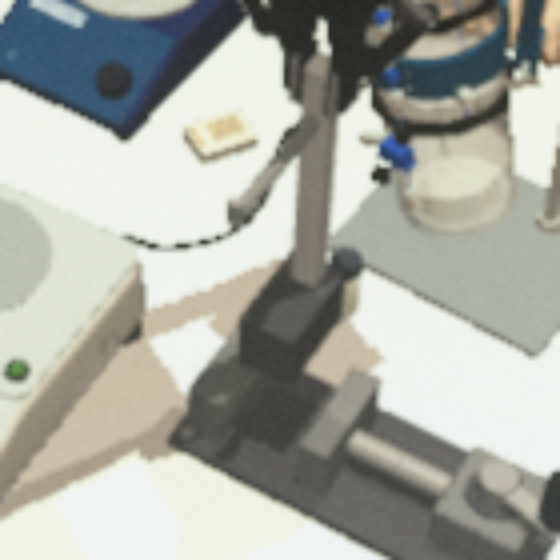

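View pics/wrist7.png

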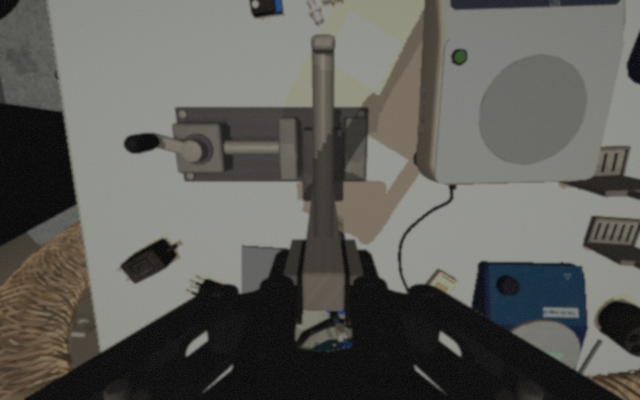

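Request:
arm_command:
  plan:
    - [-1,4,-1,0,0]
    - [-1,0,0,20,0]
    - [-1,0,0,25,0]
    - [-1,0,0,20,0]
    - [-1,0,0,10,0]
    - [-1,0,0,5,0]
    - [-1,0,0,0,0]
    - [-1,0,0,0,0]

```text
time_s: 16.95
ee_pos: [0.5078, -0.1875, 0.2245]
tcp_rot: [0.001, -0.038, 0.999, -0.001]
wrist_force: [-0.2, 1.0, -5.8]
grip_width: 0.197
```

```bash
python3 go.py 508 -185 218 0.0755; python3 - <<'E'
from fit import *
p=cap('wrist','wrist8.png');W=cloud(p)
Q=sel(W,(.43,.58),(-.25,-.1),(.048,.085));print(np.histogram(Q[:,2],np.arange(.048,.086,.003)))
print(rect(Q[(Q[:,2]>.057)]))
E
```

```text
t 16.95 tcp [ 0.5078 -0.1875  0.2245] f [-0.2  1.  -5.8] grip 0.197 q [-0.45 -0.11  1.91 -0.    1.34 -2.1 ]
tool x [-0.997 -0.075 -0.002] y [-0.075  0.997 -0.001] z [ 0.002 -0.001 -1.   ]
tool shift [-0.4  2.4  6.5] yaw now 0.0752
turn -0.0
shift in final axes [-0.4  2.4  6.5]
(array([  54,  605, 3167,  198, 1287,    6,    0,    0,    0,    0,    0,
          1]), array([0.048, 0.051, 0.054, 0.057, 0.06 , 0.063, 0.066, 0.069, 0.072,
       0.075, 0.078, 0.081, 0.084]))
(array([ 490.5, -189. ]), array([70.7, 92.1]), 3.0, 1492)
```

Request:
arm_command:
  plan:
    - [-1,0,0,3,0]
    - [-1,0,0,3,0]
    - [-1,0,0,1,0]
    - [-1,0,0,0,0]
    - [-1,0,0,0,0]

```text
time_s: 17.5
ee_pos: [0.5083, -0.1875, 0.2185]
tcp_rot: [0.002, -0.038, 0.999, -0.001]
wrist_force: [1.4, 0.1, 5.8]
grip_width: 0.2
```

```bash
python3 go.py 508 -185 218 0.0755; python3 - <<'E'
from fit import *
p=cap('wrist','wrist8.png');W=cloud(p)
Q=sel(W,(.43,.58),(-.206,-.166),(.048,.085));print(np.histogram(Q[:,2],np.arange(.048,.086,.002)))
E
```

```text
t 17.5 tcp [ 0.5083 -0.1875  0.2185] f [1.4 0.1 5.8] grip 0.2 q [-0.45 -0.1   1.92  0.    1.33 -2.1 ]
tool x [-0.997 -0.075 -0.004] y [-0.075  0.997 -0.002] z [ 0.004 -0.001 -1.   ]
tool shift [0.2 2.6 0.5] yaw now 0.0752
turn -0.0
shift in final axes [0.1 2.6 0.5]
(array([  15,    0,  109, 1108,  164,    0,    0,    0,    0,    0,    0,
          0,    0,    0,    0,    0,    0,    0]), array([0.048, 0.05 , 0.052, 0.054, 0.056, 0.058, 0.06 , 0.062, 0.064,
       0.066, 0.068, 0.07 , 0.072, 0.074, 0.076, 0.078, 0.08 , 0.082,
       0.084]))
```

Request:
arm_command:
  plan:
    - [1,0,0,0,0]
    - [1,0,0,0,0]
    - [1,0,0,0,0]
    - [1,0,0,-30,0]
    - [1,0,0,-45,0]
    - [1,0,-20,-20,0]
    - [1,2,-45,0,0]
    - [1,2,-45,0,0]
    - [1,2,-45,0,0]
    - [1,2,-35,0,0]

```text
time_s: 18.55
ee_pos: [0.5129, -0.3794, 0.3104]
tcp_rot: [-0.0, -0.037, 0.999, 0.0]
wrist_force: [0.3, -0.2, 0.7]
grip_width: 0.999
```

Request:
arm_command:
  plan:
    - [1,0,0,0,0]
    - [1,0,0,0,0]

```text
time_s: 18.75
ee_pos: [0.513, -0.3776, 0.3101]
tcp_rot: [-0.001, -0.037, 0.999, 0.001]
wrist_force: [-0.1, 0.3, 0.2]
grip_width: 0.999
```

```bash
python3 - <<'E'
from fit import *
st()
p=cap('wrist','wrist9.png');W=cloud(p)
print('knob',rect(sel(W,(.46,.54),(-.41,-.35),(.098,.116))),'gear',rect(sel(W,(.42,.58),(-.42,-.27),(.043,.051))))
print('top',rect(sel(W,(.43,.58),(-.25,-.1),(.23,.25))),'bar',rect(sel(W,(.38,.50),(-.25,-.1),(.19,.206))))
E
python3 go.py 491 -384 84 0.0755
```

```text
t 18.75 tcp [ 0.513  -0.3776  0.3101] f [-0.1  0.3  0.2] grip 0.999 q [-0.72  0.06  1.6   0.    1.48 -2.36]
tool x [-0.997 -0.074  0.001] y [-0.074  0.997  0.002] z [-0.001  0.001 -1.   ]
knob (array([ 490.7, -384.2]), array([18.3, 18.4]), 4.2, 267) gear (array([ 500. , -340.1]), array([60.4, 59.5]), 4.4, 1616)
top (array([ 510. , -186.5]), array([18.5, 19.6]), 4.3, 942) bar (array([ 454.4, -191.2]), array([91.3, 10.7]), 4.5, 1858)
t 18.8 tcp [ 0.5133 -0.3768  0.3104] f [ 0.9  0.2 -1.1] grip 1.001 q [-0.72  0.06  1.6   0.    1.48 -2.36]
tool x [-0.997 -0.075  0.001] y [-0.075  0.997  0.001] z [-0.001  0.001 -1.   ]
tool shift [ 22.6  -5.8 226.5] yaw now 0.075
turn -0.0
shift in final axes [ 22.7  -5.5 226.4]
```

View pics/wrist9.png

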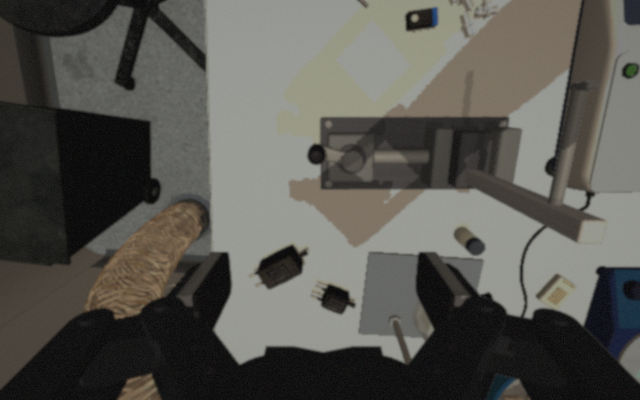

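Request:
arm_command:
  plan:
    - [1,11,-3,30,0]
    - [1,11,-3,45,0]
    - [1,0,0,45,0]
    - [1,0,0,40,0]
    - [1,0,0,30,0]
    - [1,0,0,20,0]
    - [1,0,0,16,0]
    - [1,0,0,0,0]
    - [1,0,0,0,0]

```text
time_s: 19.7
ee_pos: [0.4925, -0.3846, 0.086]
tcp_rot: [0.0, -0.038, 0.999, -0.0]
wrist_force: [0.3, 0.7, 0.9]
grip_width: 1.0
```

```bash
python3 go.py 490.8 -384.2 84 0.0755
```

```text
t 19.7 tcp [ 0.4925 -0.3846  0.086 ] f [0.3 0.7 0.9] grip 1.0 q [-0.75  0.21  1.83  0.    1.11 -2.4 ]
tool x [-0.997 -0.076 -0.001] y [-0.076  0.997 -0.001] z [ 0.001 -0.001 -1.   ]
tool shift [1.7 0.5 2. ] yaw now 0.076
turn 0.0
shift in final axes [1.7 0.5 2. ]
```

Request:
arm_command:
  plan:
    - [1,2,0,3,0]
    - [-1,0,0,0,0]
    - [-1,0,0,0,0]
    - [-1,0,0,0,0]
    - [-1,0,0,0,0]
    - [-1,0,0,0,0]
    - [-1,0,0,0,0]
    - [-1,0,0,0,0]

```text
time_s: 20.5
ee_pos: [0.4902, -0.3863, 0.0829]
tcp_rot: [0.0, -0.038, 0.999, -0.001]
wrist_force: [-1.0, -5.6, 0.9]
grip_width: 0.217
```

```bash
python3 circ.py 10 -0.4
```

```text
t 20.5 tcp [ 0.4902 -0.3863  0.0829] f [-1.  -5.6  0.9] grip 0.217 q [-0.75  0.21  1.83 -0.    1.1  -2.4 ]
tool x [-0.997 -0.075 -0.001] y [-0.075  0.997 -0.003] z [ 0.001 -0.003 -1.   ]
r 47.10652120775496 phi_vise -1.8553113602518547 theta mod 1.8553113602518547
[[-1, 15, 10, 0, 0], [-1, 12, 14, 0, 0], [-1, 5, 17, 0, 0], [-1, -2, 18, 0, 0], [-1, -9, 16, 0, 0], [-1, -14, 11, 0, 0], [-1, -18, 4, 0, 0], [-1, -17, -2, 0, 0], [-1, -16, -10, 0, 0], [-1, -10, -14, 0, 0]]
```

Request:
arm_command:
  plan:
    - [-1,15,10,0,0]
    - [-1,12,14,0,0]
    - [-1,5,17,0,0]
    - [-1,-2,18,0,0]
    - [-1,-9,16,0,0]
    - [-1,-14,11,0,0]
    - [-1,-18,4,0,0]
    - [-1,-17,-2,0,0]
    - [-1,-16,-10,0,0]
    - [-1,0,0,0,0]

```text
time_s: 21.5
ee_pos: [0.5282, -0.3066, 0.0825]
tcp_rot: [-0.001, -0.038, 0.999, -0.002]
wrist_force: [-3.1, -9.5, 2.5]
grip_width: 0.215
```

```bash
python3 circ.py 10 -0.2
```

```text
t 21.5 tcp [ 0.5282 -0.3066  0.0825] f [-3.1 -9.5  2.5] grip 0.215 q [-0.61  0.18  1.86 -0.01  1.09 -2.26]
tool x [-0.997 -0.076  0.002] y [-0.076  0.997 -0.004] z [-0.002 -0.004 -1.   ]
r 43.872078631199095 phi_vise 0.7969985374213474 theta mod 5.4861867697582385
[[-1, -7, -6, 0, 0], [-1, -4, -8, 0, 0], [-1, -2, -9, 0, 0], [-1, -1, -9, 0, 0], [-1, 1, -8, 0, 0], [-1, 2, -9, 0, 0], [-1, 5, -8, 0, 0], [-1, 5, -7, 0, 0], [-1, 7, -5, 0, 0], [-1, 9, -4, 0, 0]]
```

Request:
arm_command:
  plan:
    - [-1,-7,-6,0,0]
    - [-1,-4,-8,0,0]
    - [-1,-2,-9,0,0]
    - [-1,-1,-9,0,0]
    - [-1,1,-8,0,0]
    - [-1,2,-9,0,0]
    - [-1,5,-8,0,0]
    - [-1,5,-7,0,0]
    - [-1,0,0,0,0]
    - [-1,0,0,0,0]

```text
time_s: 22.5
ee_pos: [0.5361, -0.3698, 0.0831]
tcp_rot: [0.003, -0.037, 0.999, -0.003]
wrist_force: [7.1, -6.0, -2.5]
grip_width: 0.213
```

```bash
python3 circ.py 10 -0.1; python3 - <<'E'
from fit import *
p=cap('wrist','wrist10.png');W=cloud(p)
print('top',rect(sel(W,(.43,.58),(-.25,-.1),(.23,.25))),'bar',rect(sel(W,(.38,.50),(-.25,-.1),(.19,.206))))
E
```

```text
t 22.5 tcp [ 0.5361 -0.3698  0.0831] f [ 7.1 -6.  -2.5] grip 0.213 q [-0.69  0.26  1.77  0.    1.1  -2.33]
tool x [-0.997 -0.075 -0.006] y [-0.075  0.997 -0.006] z [ 0.007 -0.005 -1.   ]
r 46.667573310339016 phi_vise -0.7630494779960212 theta mod 0.7630494779960212
[[-1, 4, -2, 0, 0], [-1, 4, -3, 0, 0], [-1, 4, -2, 0, 0], [-1, 4, -2, 0, 0], [-1, 4, -2, 0, 0], [-1, 4, -1, 0, 0], [-1, 5, -1, 0, 0], [-1, 4, 0, 0, 0], [-1, 5, 0, 0, 0], [-1, 4, 1, 0, 0]]
top (array([0., 0.]), array([0., 0.]), 0.0, 0) bar (array([0., 0.]), array([0., 0.]), 0.0, 0)
```

View pics/wrist10.png

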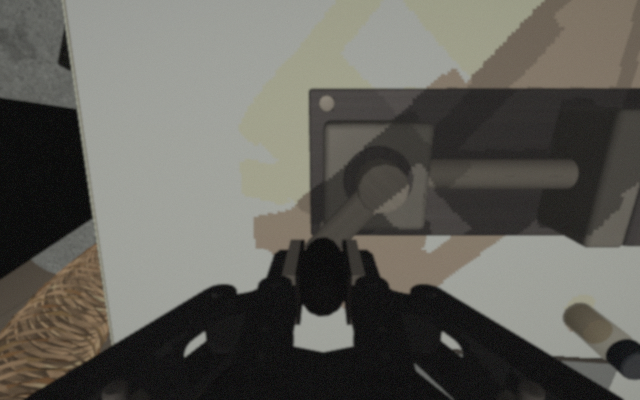

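Request:
arm_command:
  plan:
    - [-1,3,-3,0,0]
    - [-1,4,-3,0,0]
    - [-1,4,-2,0,0]
    - [-1,4,-2,0,0]
    - [-1,4,-2,0,0]
    - [-1,4,-1,0,0]
    - [-1,0,0,0,0]

```text
time_s: 23.25
ee_pos: [0.5131, -0.3855, 0.0831]
tcp_rot: [0.002, -0.037, 0.999, -0.004]
wrist_force: [4.5, -8.3, -2.2]
grip_width: 0.215
```

```bash
python3 circ.py 10 -0.1
```

```text
t 23.25 tcp [ 0.5131 -0.3855  0.0831] f [ 4.5 -8.3 -2.2] grip 0.215 q [-0.73  0.24  1.79 -0.    1.1  -2.37]
tool x [-0.997 -0.075 -0.004] y [-0.075  0.997 -0.007] z [ 0.005 -0.007 -1.   ]
r 47.15156708592187 phi_vise -1.3655604278698372 theta mod 1.3655604278698372
[[-1, 5, 1, 0, 0], [-1, 4, 0, 0, 0], [-1, 5, 0, 0, 0], [-1, 4, 1, 0, 0], [-1, 5, 1, 0, 0], [-1, 4, 2, 0, 0], [-1, 4, 2, 0, 0], [-1, 4, 2, 0, 0], [-1, 3, 3, 0, 0], [-1, 4, 3, 0, 0]]
```

Request:
arm_command:
  plan:
    - [-1,4,1,0,0]
    - [-1,4,1,0,0]
    - [-1,4,1,0,0]
    - [-1,0,0,0,0]

```text
time_s: 23.65
ee_pos: [0.5002, -0.3868, 0.0834]
tcp_rot: [0.002, -0.038, 0.999, -0.007]
wrist_force: [2.1, -20.7, -5.8]
grip_width: 0.215
```

```bash
python3 circ.py 4 -0.1
```

```text
t 23.65 tcp [ 0.5002 -0.3868  0.0834] f [  2.1 -20.7  -5.8] grip 0.215 q [-0.74  0.22  1.82 -0.01  1.09 -2.38]
tool x [-0.997 -0.075 -0.003] y [-0.075  0.997 -0.015] z [ 0.005 -0.015 -1.   ]
r 46.61938043618327 phi_vise -1.642845428107477 theta mod 1.642845428107477
[[-1, 4, 2, 0, 0], [-1, 5, 1, 0, 0], [-1, 4, 2, 0, 0], [-1, 4, 1, 0, 0]]
```

Request:
arm_command:
  plan:
    - [-1,3,-1,0,0]
    - [-1,3,-1,0,0]
    - [-1,0,0,0,0]

```text
time_s: 23.95
ee_pos: [0.4946, -0.3868, 0.0831]
tcp_rot: [0.002, -0.037, 0.999, -0.004]
wrist_force: [3.0, -11.7, -2.7]
grip_width: 0.212
```

```bash
python3 circ.py 4 -0.1
```

```text
t 23.95 tcp [ 0.4946 -0.3868  0.0831] f [  3.  -11.7  -2.7] grip 0.212 q [-0.75  0.21  1.83 -0.    1.09 -2.39]
tool x [-0.997 -0.075 -0.004] y [-0.075  0.997 -0.009] z [ 0.004 -0.009 -1.   ]
r 46.898299243336865 phi_vise -1.761621642148956 theta mod 1.761621642148956
[[-1, 4, 3, 0, 0], [-1, 4, 1, 0, 0], [-1, 4, 2, 0, 0], [-1, 4, 3, 0, 0]]
```

Request:
arm_command:
  plan:
    - [-1,3,0,0,0]
    - [-1,3,0,0,0]
    - [-1,0,0,0,0]

```text
time_s: 24.25
ee_pos: [0.4904, -0.3862, 0.0831]
tcp_rot: [0.004, -0.037, 0.999, -0.004]
wrist_force: [9.2, -8.8, -5.1]
grip_width: 0.216
```

```bash
python3 circ.py 4 -0.1
```

```text
t 24.25 tcp [ 0.4904 -0.3862  0.0831] f [ 9.2 -8.8 -5.1] grip 0.216 q [-0.75  0.2   1.84  0.    1.09 -2.4 ]
tool x [-0.997 -0.075 -0.007] y [-0.074  0.997 -0.008] z [ 0.008 -0.007 -1.   ]
r 46.98202071396793 phi_vise -1.8531278477866646 theta mod 1.8531278477866646
[[-1, 4, 3, 0, 0], [-1, 4, 2, 0, 0], [-1, 4, 3, 0, 0], [-1, 3, 2, 0, 0]]
```

Request:
arm_command:
  plan:
    - [-1,3,0,0,0]
    - [-1,0,0,0,0]
    - [-1,0,0,0,0]

```text
time_s: 24.55
ee_pos: [0.4884, -0.3858, 0.0831]
tcp_rot: [0.005, -0.037, 0.999, -0.004]
wrist_force: [12.2, -6.3, -5.7]
grip_width: 0.215
```

```bash
python3 circ.py 4 -0.1
```

```text
t 24.55 tcp [ 0.4884 -0.3858  0.0831] f [12.2 -6.3 -5.7] grip 0.215 q [-0.76  0.2   1.84  0.    1.09 -2.4 ]
tool x [-0.997 -0.075 -0.009] y [-0.075  0.997 -0.007] z [ 0.01  -0.007 -1.   ]
r 47.02189763533499 phi_vise -1.896265325867823 theta mod 1.896265325867823
[[-1, 4, 4, 0, 0], [-1, 4, 2, 0, 0], [-1, 3, 2, 0, 0], [-1, 4, 3, 0, 0]]
```

Request:
arm_command:
  plan:
    - [-1,1,0,0,0]
    - [-1,0,0,0,0]
    - [1,0,0,0,0]
    - [1,0,0,0,0]
    - [1,0,0,0,0]
    - [1,0,0,-45,0]
    - [1,0,0,-45,0]
    - [1,0,0,-45,0]
    - [1,0,0,-45,0]
    - [1,0,0,-45,0]

```text
time_s: 25.55
ee_pos: [0.4832, -0.3829, 0.3085]
tcp_rot: [-0.0, -0.038, 0.999, 0.0]
wrist_force: [-0.1, -0.1, -1.1]
grip_width: 0.998
```

Request:
arm_command:
  plan:
    - [1,20,30,-20,0]
    - [1,20,40,-20,0]
    - [1,10,45,0,0]
    - [1,0,0,0,0]
    - [1,0,0,0,0]

```text
time_s: 26.05
ee_pos: [0.4249, -0.2717, 0.3472]
tcp_rot: [0.0, -0.038, 0.999, -0.0]
wrist_force: [0.5, -0.1, -0.2]
grip_width: 0.999
```

```bash
python3 - <<'E'
from fit import *
st()
p=cap('wrist','wrist11.png');W=cloud(p)
Q=sel(W,(.43,.58),(-.25,-.1),(.225,.25))
print('top',rect(Q),np.median(Q[:,2]),'bar',rect(sel(W,(.38,.495),(-.25,-.1),(.18,.206))),'lip',rect(sel(W,(.38,.45),(-.25,-.1),(.207,.22))))
Q=sel(W,(.43,.57),(-.23,-.1),(.051,.062));print('jaws',rect(Q))
Q=sel(W,(.38,.47),(-.25,-.1),(.19,.22));print(np.percentile(Q[:,2],[5,50,95,99.5]))
p=cap('scene','scene11.png');f=p['frame'][180:340,280:440];cv2.imwrite('pics/c11.png',cv2.resize(f,(600,600)))
E
```

```text
t 26.05 tcp [ 0.4249 -0.2717  0.3472] f [ 0.5 -0.1 -0.2] grip 0.999 q [-0.68 -0.25  1.83 -0.    1.56 -2.32]
tool x [-0.997 -0.076 -0.   ] y [-0.076  0.997 -0.001] z [ 0.    -0.001 -1.   ]
top (array([ 509.6, -182.2]), array([18.7, 11. ]), 15.4, 299) 0.23937936496114612 bar (array([ 451.4, -182. ]), array([87.5, 10.2]), 4.5, 866) lip (array([ 410.9, -185.2]), array([5.6, 9.4]), 4.6, 87)
jaws (array([ 487.9, -181.6]), array([74.4, 78.4]), 4.3, 2430)
[0.20050996 0.20432607 0.21256592 0.21369738]
```

View pics/wrist11.png

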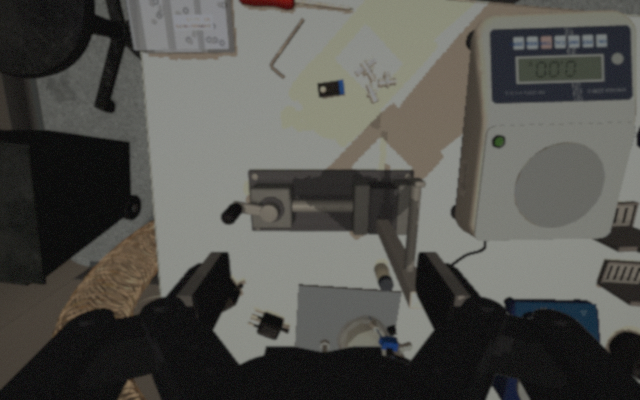

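View pics/c11.png

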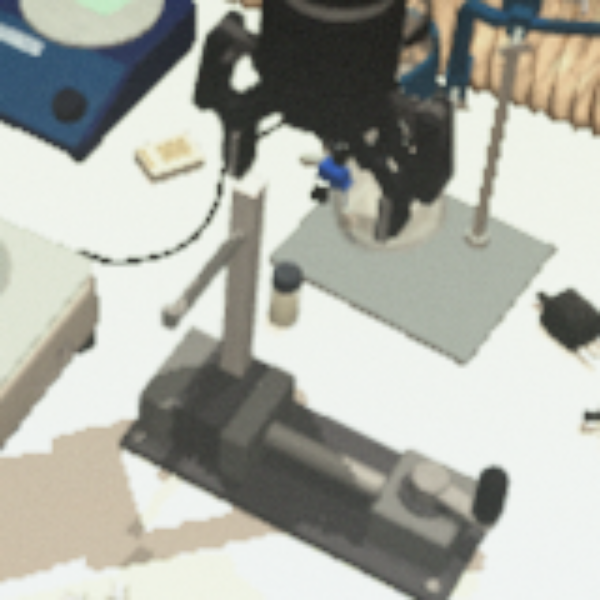

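Request:
arm_command:
  plan:
    - [1,0,30,-10,0]
    - [1,0,50,0,0]
    - [1,0,50,0,0]
    - [1,0,50,0,0]
    - [1,0,50,0,0]
    - [1,0,50,0,0]
    - [1,0,50,0,0]
    - [1,0,50,0,0]
    - [1,0,50,0,0]
    - [1,0,50,0,0]

```text
time_s: 27.15
ee_pos: [0.3895, 0.2079, 0.3567]
tcp_rot: [-0.0, -0.037, 0.999, -0.0]
wrist_force: [1.9, -0.6, 0.7]
grip_width: 0.997
```

Request:
arm_command:
  plan:
    - [1,-20,40,0,0]
    - [1,-20,20,0,0]
    - [1,0,0,0,0]
    - [1,0,0,0,0]

```text
time_s: 27.55
ee_pos: [0.4252, 0.2689, 0.3559]
tcp_rot: [-0.001, -0.038, 0.999, -0.001]
wrist_force: [-0.7, -0.9, 0.1]
grip_width: 1.0
```

```bash
python3 - <<'E'
from fit import *
st()
p=cap('wrist','wrist12.png');W=cloud(p);np.savez('pics/wrist12.npz',**{k:p[k] for k in ['frame','range_z','camera_matrix','xyz','attitude']})
for k,x,y in [('A',.51,.36),('B',.51,.19),('C',.6,.25),('D',.605,.39)]:
    Q=sel(W,(x-.05,x+.04),(y-.062,y+.062),(.03,.15));zm=np.percentile(Q[:,2],99)
    print(k,'zmax',round(zm,4),'panel',rect(Q),'neck',rect(Q[Q[:,2]>zm-.035]))
E
```

```text
t 27.55 tcp [0.4252 0.2689 0.3559] f [-0.7 -0.9  0.1] grip 1.0 q [ 0.46 -0.25  1.81 -0.    1.58 -1.19]
tool x [-0.997 -0.075  0.003] y [-0.075  0.997 -0.001] z [-0.003 -0.002 -1.   ]
A zmax 0.1369 panel (array([512.1, 364.8]), array([ 8.8, 99.9]), 7.7, 1800) neck (array([512.2, 364.7]), array([ 8.7, 35.9]), 7.7, 322)
B zmax 0.1209 panel (array([499.2, 176.8]), array([116.3,  45.4]), 68.5, 1599) neck (array([506.5, 194.9]), array([ 8.7, 35.7]), 7.5, 286)
C zmax 0.105 panel (array([611.7, 235.8]), array([ 30.2, 107.6]), 19.0, 944) neck (array([605.1, 253.8]), array([36. ,  8.9]), 89.8, 257)
D zmax 0.0893 panel (array([610.4, 396.2]), array([ 9. , 58.3]), 3.7, 588) neck (array([610.9, 396. ]), array([ 8.9, 36.2]), 5.8, 257)
```

View pics/wrist12.png

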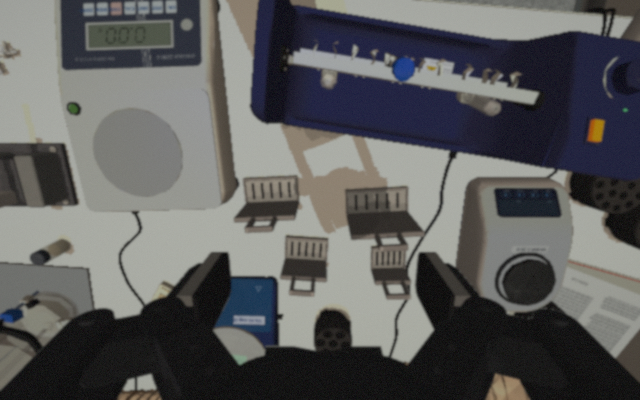

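```bash
python3 go.py 512.2 364.7 200 0.134; python3 - <<'E'
from fit import *
p=dict(np.load('pics/wrist12.npz'));W=cloud(p)
print('device',np.percentile(sel(W,(.2,.42),(.15,.55),(.03,.4))[:,2],[50,90,99,100]),'bal',np.percentile(sel(W,(.2,.5),(-.1,.14),(.03,.4))[:,2],[50,99,100]))
E
```

```text
t 27.6 tcp [0.425  0.2684 0.3564] f [ 0.  -0.5  0.4] grip 1.0 q [ 0.46 -0.25  1.82 -0.    1.58 -1.19]
tool x [-0.997 -0.074  0.002] y [-0.074  0.997 -0.001] z [-0.002 -0.001 -1.   ]
tool shift [-94.3  89.7 156.1] yaw now 0.0743
turn -0.06
shift in final axes [-99.3  83.8 156.4]
device [0.13767301 0.36449758 0.39824257 0.39996287] bal [0.07439889 0.09211708 0.09400478]
```

Request:
arm_command:
  plan:
    - [1,0,0,0,-0.06]
    - [1,-33,28,20,0]
    - [1,-33,28,30,0]
    - [1,-33,28,35,0]
    - [1,0,0,40,0]
    - [1,0,0,30,0]
    - [1,0,0,0,0]
    - [1,0,0,0,0]
    - [1,0,0,0,0]

```text
time_s: 28.5
ee_pos: [0.5084, 0.3607, 0.2106]
tcp_rot: [0.002, -0.067, 0.998, 0.001]
wrist_force: [0.5, -0.5, 0.9]
grip_width: 0.998
```

```bash
python3 go.py 512.2 364.7 115 0.134; python3 - <<'E'
from fit import *
p=cap('wrist','wrist13.png');W=cloud(p)
Q=sel(W,(.46,.56),(.32,.42),(.1,.15));print('neck',rect(Q),np.percentile(Q[:,2],99))
E
```

```text
t 28.5 tcp [0.5084 0.3607 0.2106] f [ 0.5 -0.5  0.9] grip 0.998 q [ 0.53  0.08  1.74 -0.    1.31 -1.17]
tool x [-0.991 -0.134 -0.005] y [-0.134  0.991  0.002] z [ 0.004  0.002 -1.   ]
tool shift [-3.9  3.3 95.6] yaw now 0.1342
turn 0.0
shift in final axes [-4.3  3.5 95.6]
neck (array([511.8, 364.5]), array([ 8.6, 35.8]), 8.1, 813) 0.13717432977813415
```

Request:
arm_command:
  plan:
    - [1,-3.5,3.5,25,0]
    - [1,0,0,35,0]
    - [1,0,0,25,0]
    - [1,0,0,10,0]
    - [1,0,0,0,0]
    - [1,0,0,0,0]

```text
time_s: 29.15
ee_pos: [0.5112, 0.3653, 0.1146]
tcp_rot: [0.002, -0.068, 0.998, 0.001]
wrist_force: [0.8, 0.4, 0.8]
grip_width: 1.004
```

```bash
python3 go.py 512.2 364.7 115 0.134; python3 - <<'E'
from fit import *
p=cap('wrist','wrist14.png')
E
```

```text
t 29.15 tcp [0.5112 0.3653 0.1146] f [0.8 0.4 0.8] grip 1.004 q [ 0.53  0.18  1.81 -0.    1.15 -1.17]
tool x [-0.991 -0.135 -0.003] y [-0.135  0.991  0.001] z [ 0.003  0.002 -1.   ]
tool shift [-0.9 -0.7 -0.4] yaw now 0.1352
turn 0.001
shift in final axes [-0.9 -0.7 -0.4]
```

View pics/wrist14.png

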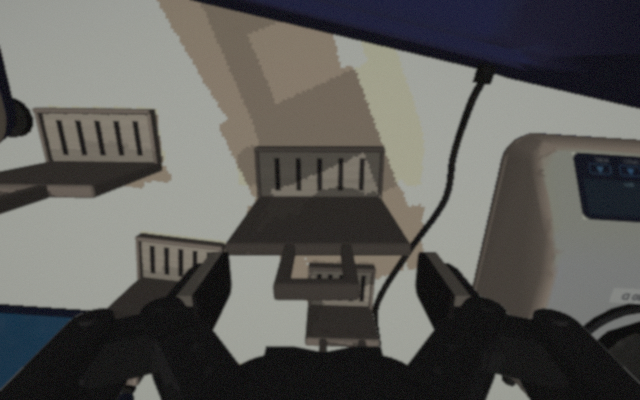

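Request:
arm_command:
  plan:
    - [-1,0,0,0,0]
    - [-1,0,0,0,0]
    - [-1,0,0,0,0]
    - [-1,0,0,0,0]
    - [-1,0,0,0,0]
    - [-1,0,0,-20,0]
    - [-1,0,0,-40,0]
    - [-1,0,0,-45,0]
    - [-1,0,0,-45,0]
    - [-1,0,0,-45,0]

```text
time_s: 30.2
ee_pos: [0.5095, 0.3644, 0.3082]
tcp_rot: [-0.001, -0.068, 0.998, -0.0]
wrist_force: [1.5, 0.1, -1.1]
grip_width: 0.412
```

```bash
python3 go.py 500 0 310 0.0755; python3 - <<'E'
from fit import *
p=cap('wrist','wrist15.png')
E
```

```text
t 30.2 tcp [0.5095 0.3644 0.3082] f [ 1.5  0.1 -1.1] grip 0.412 q [ 0.54  0.04  1.62  0.    1.48 -1.17]
tool x [-0.991 -0.135  0.001] y [-0.135  0.991 -0.   ] z [-0.001 -0.    -1.   ]
tool shift [  58.6 -359.8   -1.6] yaw now 0.1353
turn 0.06
shift in final axes [  37.  -362.6   -1.8]
```

View pics/wrist15.png

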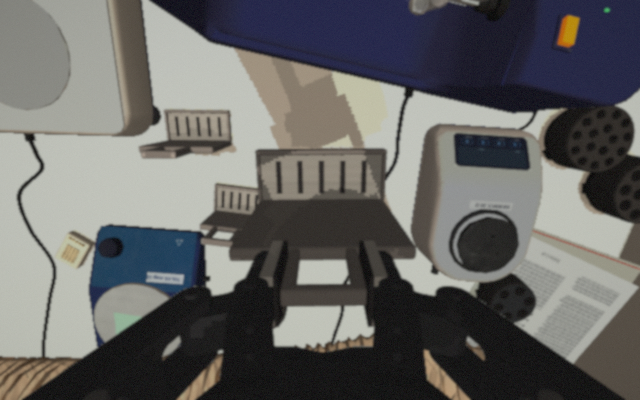

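Request:
arm_command:
  plan:
    - [-1,0,0,0,0.06]
    - [-1,5,-30,0,0]
    - [-1,7,-45,0,0]
    - [-1,8,-45,0,0]
    - [-1,10,-45,0,0]
    - [-1,15,-45,0,0]
    - [-1,20,-45,0,0]
    - [-1,20,-45,0,0]
    - [-1,20,-45,0,0]
    - [-1,20,-45,0,0]

```text
time_s: 31.25
ee_pos: [0.4134, -0.0351, 0.3065]
tcp_rot: [-0.0, -0.038, 0.999, -0.0]
wrist_force: [-0.0, -0.2, -0.7]
grip_width: 0.403
```

```bash
python3 go.py 376.2 -187.9 250 0.0755
```

```text
t 31.25 tcp [ 0.4134 -0.0351  0.3065] f [-0.  -0.2 -0.7] grip 0.403 q [-0.21 -0.46  2.05 -0.    1.55 -1.86]
tool x [-0.997 -0.076  0.   ] y [-0.076  0.997 -0.   ] z [-0. -0. -1.]
tool shift [  48.7 -149.6   56.5] yaw now 0.076
turn 0.0
shift in final axes [  48.7 -149.6   56.5]
```

Request:
arm_command:
  plan:
    - [-1,16,-40,5,0]
    - [-1,16,-40,10,0]
    - [-1,17,-40,10,0]
    - [-1,0,-30,10,0]
    - [-1,0,0,20,0]
    - [-1,0,0,0,0]
    - [-1,0,0,0,0]
    - [-1,0,0,0,0]

```text
time_s: 32.05
ee_pos: [0.3775, -0.1866, 0.2531]
tcp_rot: [0.001, -0.038, 0.999, -0.0]
wrist_force: [-0.8, 0.7, -0.1]
grip_width: 0.407
```

```bash
python3 go.py 376.2 -187.9 205.5 0.0755; python3 - <<'E'
from fit import *
p=cap('wrist','wrist16.png');W=cloud(p)
print('bar',rect(sel(W,(.40,.495),(-.25,-.1),(.18,.206))),'lip',rect(sel(W,(.39,.45),(-.25,-.1),(.207,.22))))
p=cap('side','side16.png');c=proj(p,[.42,-.18,.2]).astype(int);f=p['frame'][c[1]-70:c[1]+70,c[0]-90:c[0]+90];cv2.imwrite('pics/c16.png',cv2.resize(f,(770,600)))
E
```

```text
t 32.05 tcp [ 0.3775 -0.1866  0.2531] f [-0.8  0.7 -0.1] grip 0.407 q [-0.59 -0.42  2.11  0.    1.45 -2.23]
tool x [-0.997 -0.076 -0.001] y [-0.076  0.997 -0.001] z [ 0.001 -0.001 -1.   ]
tool shift [ 1.5 -1.1 47.6] yaw now 0.0764
turn 0.001
shift in final axes [ 1.4 -1.2 47.6]
bar (array([ 440.7, -182.9]), array([66.5,  9.8]), 4.5, 711) lip (array([ 409.6, -185.4]), array([4.6, 9.7]), 6.1, 148)
```

View pics/wrist16.png

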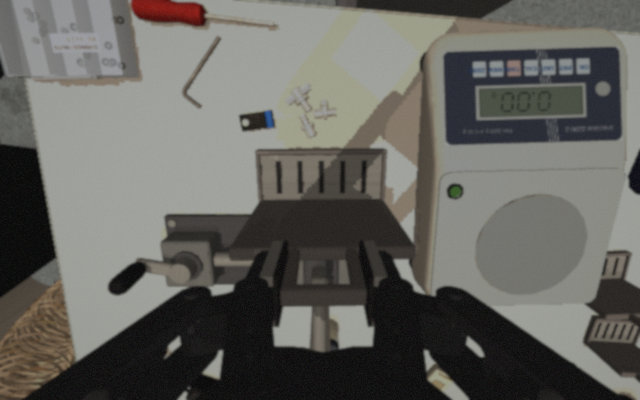

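View pics/c16.png

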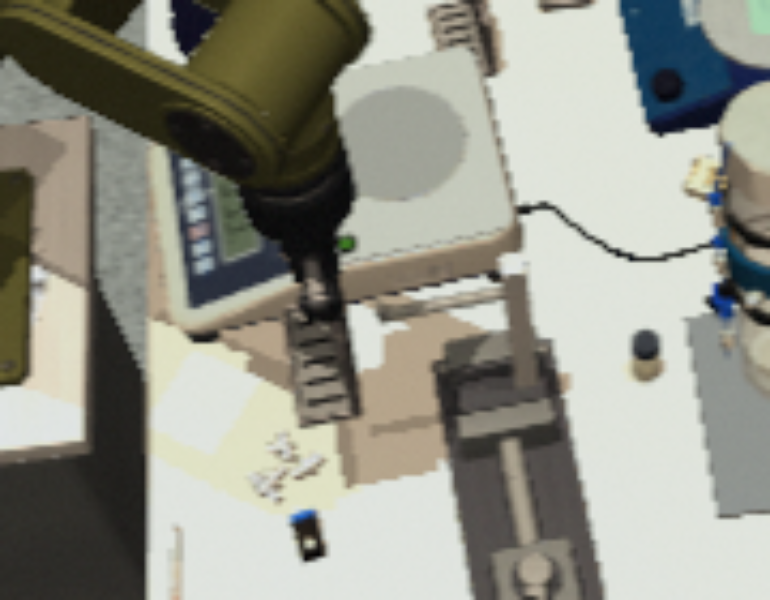

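Request:
arm_command:
  plan:
    - [-1,1,-1,20,0]
    - [-1,0,0,20,0]
    - [-1,0,0,7.5,0]
    - [-1,0,0,0,0]
    - [-1,0,0,0,0]
    - [-1,0,0,0,0]

```text
time_s: 32.75
ee_pos: [0.3768, -0.1884, 0.2061]
tcp_rot: [0.001, -0.038, 0.999, -0.001]
wrist_force: [1.0, 1.1, -0.8]
grip_width: 0.41
```

```bash
python3 go.py 376.2 -187.9 205.5 0.0755; python3 - <<'E'
from fit import *
p=cap('wrist','wrist17.png');W=cloud(p)
Q=sel(W,(.36,.40),(-.25,-.1),(.21,.24));print('neck',rect(Q),np.percentile(Q[:,2],[50,95,99]))
print('lip',rect(sel(W,(.395,.45),(-.205,-.165),(.207,.22))))
cv2.imwrite('pics/w17c.png',cv2.resize(p['frame'][220:340,220:420],None,fx=4,fy=4))
E
```

```text
t 32.75 tcp [ 0.3768 -0.1884  0.2061] f [ 1.   1.1 -0.8] grip 0.41 q [-0.59 -0.4   2.17 -0.    1.36 -2.24]
tool x [-0.997 -0.075 -0.002] y [-0.075  0.997 -0.001] z [ 0.002 -0.001 -1.   ]
tool shift [0.6 0.5 0.6] yaw now 0.0754
turn -0.0
shift in final axes [0.6 0.5 0.6]
neck (array([ 375.4, -186.7]), array([24.4, 69.8]), 4.6, 5264) [0.22918188 0.2370843  0.23940008]
lip (array([ 410.3, -185.4]), array([6.7, 9.6]), 4.6, 316)
```

View pics/w17c.png

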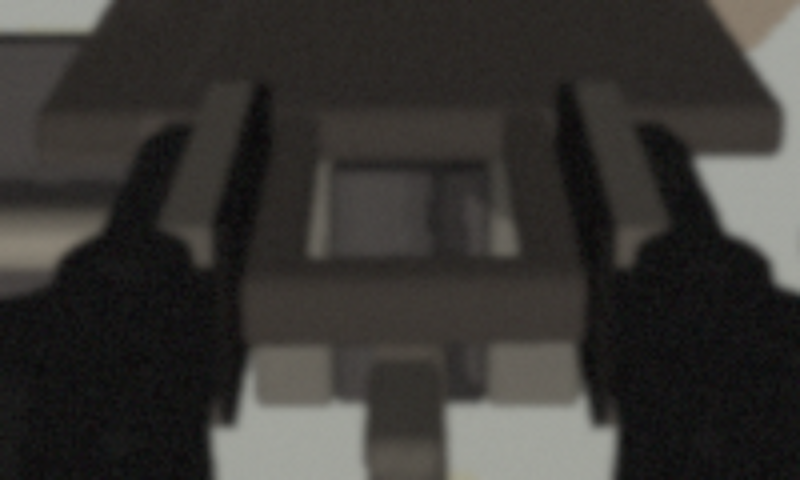

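Request:
arm_command:
  plan:
    - [-1,-20,0,0,0]
    - [-1,-20,0,0,0]
    - [-1,-20,0,0,0]
    - [-1,-20,0,0,0]
    - [-1,0,0,0,0]
    - [-1,0,0,0,0]

```text
time_s: 33.4
ee_pos: [0.4559, -0.182, 0.205]
tcp_rot: [-0.0, -0.038, 0.999, -0.0]
wrist_force: [-0.4, -0.6, -0.9]
grip_width: 0.407
```

```bash
python3 go.py 496 -178.8 205.5 0.0755; python3 - <<'E'
from fit import *
p=cap('wrist','wrist18.png')
cv2.imwrite('pics/w18c.png',cv2.resize(p['frame'][180:380,170:470],None,fx=2.5,fy=2.5))
p=cap('side','side18.png');c=proj(p,[.45,-.18,.2]).astype(int);f=p['frame'][c[1]-50:c[1]+70,c[0]-75:c[0]+75];cv2.imwrite('pics/c18.png',cv2.resize(f,(750,600)))
E
```

```text
t 33.4 tcp [ 0.4559 -0.182   0.205 ] f [-0.4 -0.6 -0.9] grip 0.407 q [-0.49 -0.21  2.03 -0.    1.32 -2.14]
tool x [-0.997 -0.076  0.   ] y [-0.076  0.997 -0.   ] z [-0. -0. -1.]
tool shift [-40.2   0.2  -0.5] yaw now 0.0757
turn 0.0
shift in final axes [-40.2   0.2  -0.5]
```

View pics/w18c.png

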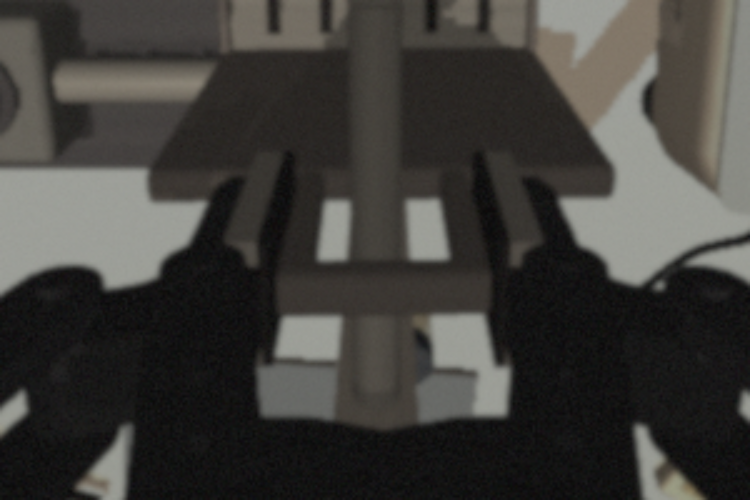

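View pics/c18.png

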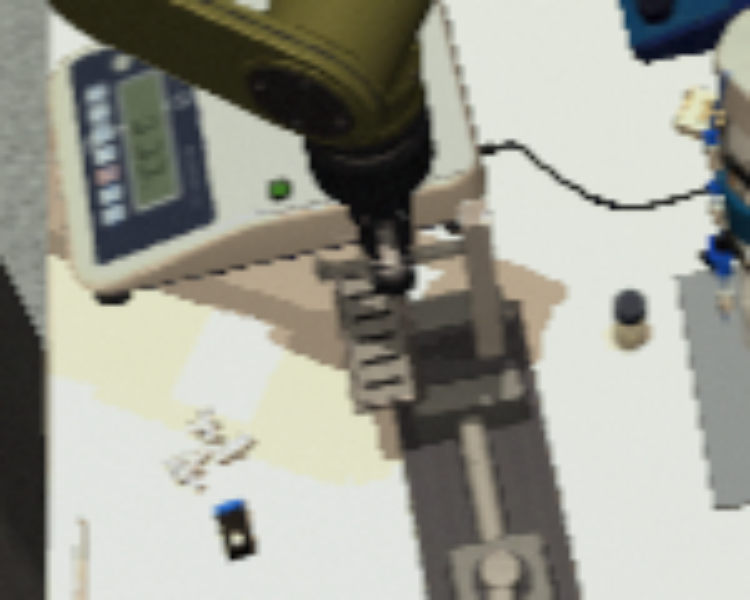

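Request:
arm_command:
  plan:
    - [-1,-15,0,0,0]
    - [-1,-12,0,0,0]
    - [-1,-9,0,0,0]
    - [-1,0,0,0,0]
    - [-1,0,0,0,0]
    - [-1,0,0,0,0]

```text
time_s: 34.1
ee_pos: [0.4915, -0.1793, 0.2045]
tcp_rot: [-0.0, -0.038, 0.999, 0.0]
wrist_force: [-0.7, 0.4, -0.8]
grip_width: 0.41
```

```bash
python3 go.py 496 -178.8 205.5 0.0755
```

```text
t 34.1 tcp [ 0.4915 -0.1793  0.2045] f [-0.7  0.4 -0.8] grip 0.41 q [-0.45 -0.13  1.97 -0.    1.31 -2.1 ]
tool x [-0.997 -0.075  0.   ] y [-0.075  0.997  0.   ] z [-0.  0. -1.]
tool shift [-4.6  0.1 -1. ] yaw now 0.0752
turn -0.0
shift in final axes [-4.6  0.1 -1. ]
```

Now push back gently, a few mm at a time, until it touches the upright.

Request:
arm_command:
  plan:
    - [-1,-2,0,0,0]
    - [-1,-2,0,0,0]
    - [-1,0,0,0,0]
    - [-1,0,0,0,0]

```text
time_s: 34.5
ee_pos: [0.495, -0.1791, 0.2047]
tcp_rot: [-0.001, -0.038, 0.999, 0.0]
wrist_force: [-5.8, -1.0, 2.0]
grip_width: 0.408
```

Request:
arm_command:
  plan:
    - [-1,-1,0,0,0]
    - [-1,-1,0,0,0]
    - [-1,0,0,0,0]
    - [-1,0,0,0,0]

```text
time_s: 34.9
ee_pos: [0.4963, -0.179, 0.2048]
tcp_rot: [-0.002, -0.038, 0.999, 0.0]
wrist_force: [-8.1, 0.5, 3.4]
grip_width: 0.405
```

Request:
arm_command:
  plan:
    - [-1,2,0,0,0]
    - [-1,0,0,8,0]
    - [-1,0,0,5,0]
    - [-1,0,0,2,0]
    - [-1,0,0,0,0]
    - [-1,0,0,0,0]

```text
time_s: 35.5
ee_pos: [0.4958, -0.1789, 0.1893]
tcp_rot: [-0.0, -0.038, 0.999, 0.0]
wrist_force: [-1.3, 0.5, -1.6]
grip_width: 0.409
```

Request:
arm_command:
  plan:
    - [-1,0,0,1,0]
    - [-1,0,0,1,0]
    - [-1,0,0,0,0]
    - [-1,0,0,0,0]

```text
time_s: 35.9
ee_pos: [0.4958, -0.1791, 0.1877]
tcp_rot: [0.0, -0.038, 0.999, -0.0]
wrist_force: [0.1, -0.0, -0.6]
grip_width: 0.409
```

Request:
arm_command:
  plan:
    - [-1,0,0,1,0]
    - [0.2,0,0,0,0]
    - [1,0,0,0,0]
    - [1,0,0,0,0]
    - [1,0,0,0,0]
    - [1,0,0,0,0]
    - [1,0,0,0,0]

```text
time_s: 36.6
ee_pos: [0.4958, -0.179, 0.1867]
tcp_rot: [0.0, -0.038, 0.999, 0.0]
wrist_force: [-0.1, 0.0, -0.4]
grip_width: 1.004
```

```bash
python3 - <<'E'
from fit import *
st()
p=cap('wrist','wrist19.png')
cv2.imwrite('pics/w19c.png',cv2.resize(p['frame'][180:380,170:470],None,fx=2.5,fy=2.5))
p=cap('scene','scene19.png');c=proj(p,[.47,-.18,.15]).astype(int);f=p['frame'][c[1]-60:c[1]+60,c[0]-75:c[0]+75];cv2.imwrite('pics/c19.png',cv2.resize(f,(750,600)))
E
```

```text
t 36.6 tcp [ 0.4958 -0.179   0.1867] f [-0.1  0.  -0.4] grip 1.004 q [-0.45 -0.11  1.98  0.    1.28 -2.09]
tool x [-0.997 -0.075 -0.   ] y [-0.075  0.997  0.   ] z [ 0.  0. -1.]
```

View pics/w19c.png

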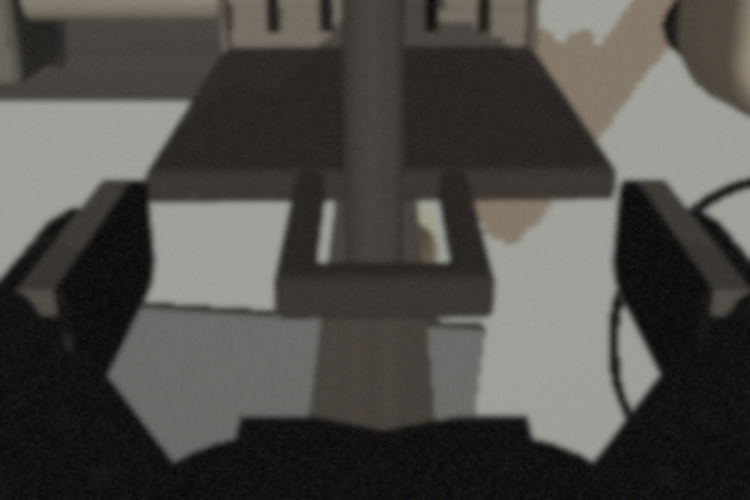

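View pics/c19.png

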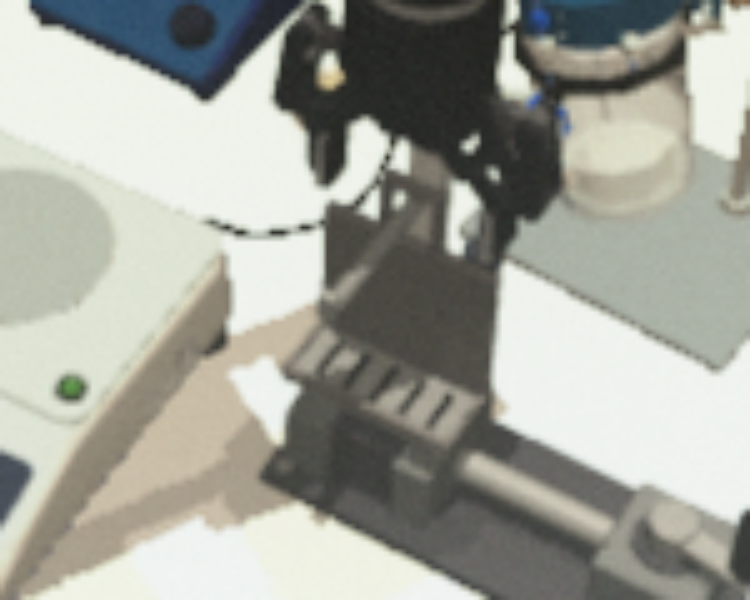

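Request:
arm_command:
  plan:
    - [1,0,0,-20,0]
    - [1,0,0,-40,0]
    - [1,0,0,-45,0]
    - [1,0,0,-45,0]
    - [1,10,45,-20,0]
    - [1,10,45,0,0]
    - [1,10,45,0,0]
    - [1,10,45,0,0]
    - [1,10,45,0,0]
    - [1,10,45,0,0]

```text
time_s: 37.7
ee_pos: [0.4148, 0.087, 0.3568]
tcp_rot: [0.0, -0.037, 0.999, 0.0]
wrist_force: [1.0, 0.5, 0.9]
grip_width: 1.001
```

Request:
arm_command:
  plan:
    - [1,0,45,0,0]
    - [1,0,20,0,0]
    - [1,0,0,0,0]
    - [1,0,0,0,0]
    - [1,0,0,0,0]

```text
time_s: 38.2
ee_pos: [0.4111, 0.1495, 0.3565]
tcp_rot: [0.0, -0.037, 0.999, -0.0]
wrist_force: [-0.7, -0.4, 0.0]
grip_width: 0.997
```

```bash
cat > trays.py <<'E'
from fit import *
import sys
st()
p=cap('wrist',sys.argv[1]);W=cloud(p)
for k,x,y,zt in [('B',.5065,.195,.120),('C',.605,.254,.104),('D',.611,.396,.088)]:
    Q=sel(W,(x-.06,x+.06),(y-.07,y+.07),(zt-.034,zt+.006))
    if len(Q)<30: print(k,'few',len(Q));continue
    print(k,'neck',rect(Q),'z99',round(np.percentile(Q[:,2],99),4))
E
python3 trays.py wrist20.png;python3 go.py 506.5 194.9 200 0.131
```

```text
t 38.2 tcp [0.4111 0.1495 0.3565] f [-0.7 -0.4  0. ] grip 0.997 q [ 0.23 -0.41  1.93 -0.    1.62 -1.42]
tool x [-0.997 -0.074  0.   ] y [-0.074  0.997 -0.   ] z [ 0. -0. -1.]
B neck (array([506.4, 194.3]), array([ 8.6, 35.8]), 6.4, 265) z99 0.1215
C neck (array([605. , 253.5]), array([ 9.1, 35.9]), 0.8, 277) z99 0.1052
D few 0
t 38.25 tcp [0.4111 0.1493 0.3565] f [ 0.2 -0.6  0.4] grip 0.999 q [ 0.23 -0.41  1.93 -0.    1.62 -1.42]
tool x [-0.997 -0.073  0.   ] y [-0.073  0.997 -0.   ] z [ 0. -0. -1.]
tool shift [-98.5  38.5 156.5] yaw now 0.0734
turn -0.058
shift in final axes [-100.5   32.7  156.5]
```

View pics/wrist20.png

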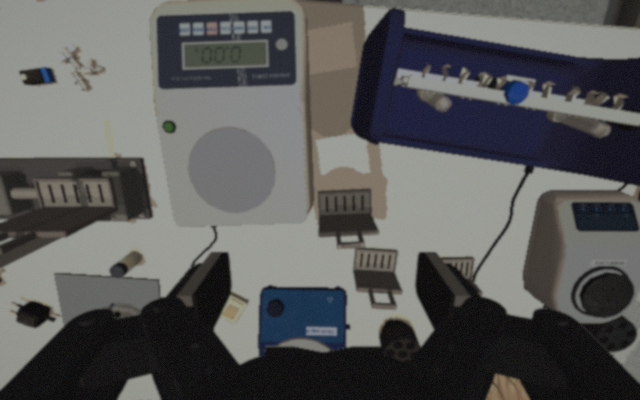

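```bash
python3 go.py 500.5 193.6 180 0.122
```

```text
t 38.25 tcp [0.4111 0.1493 0.3565] f [ 0.2 -0.6  0.4] grip 0.999 q [ 0.23 -0.41  1.93 -0.    1.62 -1.42]
tool x [-0.997 -0.073  0.   ] y [-0.073  0.997 -0.   ] z [ 0. -0. -1.]
tool shift [-92.4  37.7 176.5] yaw now 0.0734
turn -0.049
shift in final axes [-94.1  33.1 176.5]
```

Request:
arm_command:
  plan:
    - [1,0,0,0,-0.05]
    - [1,-31,11,30,0]
    - [1,-31,11,40,0]
    - [1,-32,11,40,0]
    - [1,0,0,40,0]
    - [1,0,0,26,0]
    - [1,0,0,0,0]
    - [1,0,0,0,0]
    - [1,0,0,0,0]
    - [1,0,0,0,0]

```text
time_s: 39.25
ee_pos: [0.499, 0.1937, 0.1866]
tcp_rot: [0.002, -0.062, 0.998, 0.0]
wrist_force: [0.3, 1.3, 0.2]
grip_width: 0.996
```

```bash
python3 trays.py wrist21.png; python3 go.py 500.5 193.6 99 0.122
```

```text
t 39.25 tcp [0.499  0.1937 0.1866] f [0.3 1.3 0.2] grip 0.996 q [ 0.27 -0.09  1.96 -0.    1.27 -1.43]
tool x [-0.992 -0.124 -0.005] y [-0.124  0.992  0.001] z [ 0.004  0.001 -1.   ]
B neck (array([506.4, 194.2]), array([ 8.7, 35.8]), 7.3, 864) z99 0.1211
C neck (array([605.1, 253.1]), array([ 9.6, 35.8]), 0.0, 840) z99 0.1051
D few 0
t 39.3 tcp [0.4987 0.1938 0.1862] f [-0.2  0.4  0.3] grip 1.005 q [ 0.27 -0.09  1.96 -0.    1.27 -1.43]
tool x [-0.992 -0.125 -0.004] y [-0.125  0.992  0.001] z [ 0.004  0.001 -1.   ]
tool shift [-1.4 -0.4 87.2] yaw now 0.125
turn 0.003
shift in final axes [-1.7 -0.4 87.2]
```

Request:
arm_command:
  plan:
    - [1,-1,0,20,0]
    - [1,0,0,30,0]
    - [1,0,0,25,0]
    - [1,0,0,11,0]
    - [1,0,0,0,0]
    - [1,0,0,0,0]
    - [1,0,0,0,0]

```text
time_s: 40.0
ee_pos: [0.4999, 0.1941, 0.0998]
tcp_rot: [0.002, -0.063, 0.998, 0.0]
wrist_force: [-0.4, -0.2, 0.7]
grip_width: 0.998
```

```bash
python3 go.py 500.5 193.6 99 0.122; python3 -c "
from fit import *
p=cap('wrist','wrist22.png')"
```

```text
t 40.0 tcp [0.4999 0.1941 0.0998] f [-0.4 -0.2  0.7] grip 0.998 q [ 0.27  0.    2.02  0.    1.11 -1.43]
tool x [-0.992 -0.125 -0.003] y [-0.125  0.992  0.001] z [ 0.003  0.001 -1.   ]
tool shift [-0.5 -0.6  0.8] yaw now 0.1252
turn 0.003
shift in final axes [-0.5 -0.6  0.8]
```

View pics/wrist22.png

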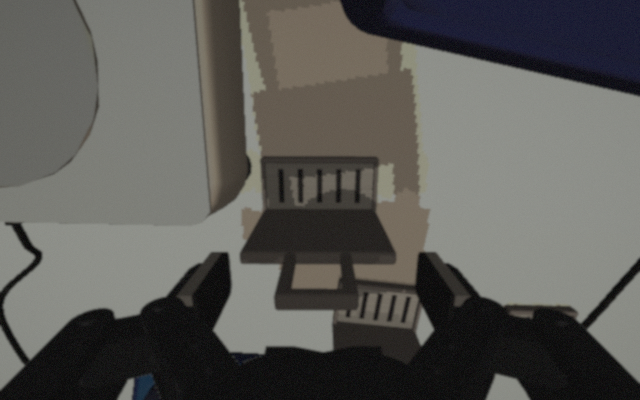

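Request:
arm_command:
  plan:
    - [-1,-0.5,0,0.5,0]
    - [-1,0,0,0,0]
    - [-1,0,0,0,0]
    - [-1,0,0,0,0]
    - [-1,0,0,0,0]
    - [-1,0,0,-20,0]
    - [-1,0,0,-40,0]
    - [-1,0,0,-45,0]
    - [-1,0,0,-45,0]
    - [-1,0,0,-45,0]

```text
time_s: 41.05
ee_pos: [0.4985, 0.1937, 0.2934]
tcp_rot: [-0.0, -0.063, 0.998, -0.0]
wrist_force: [0.2, 0.6, -1.8]
grip_width: 0.409
```

```bash
python3 go.py 370 -188.3 300 0.0755; python3 -c "
from fit import *
p=cap('wrist','wrist23.png')"
```

```text
t 41.05 tcp [0.4985 0.1937 0.2934] f [ 0.2  0.6 -1.8] grip 0.409 q [ 0.27 -0.16  1.84  0.    1.46 -1.43]
tool x [-0.992 -0.125  0.001] y [-0.125  0.992 -0.   ] z [-0.001 -0.    -1.   ]
tool shift [ 175.2 -362.9   -6.4] yaw now 0.1252
turn 0.05
shift in final axes [ 157.  -371.2   -6.6]
```

View pics/wrist23.png

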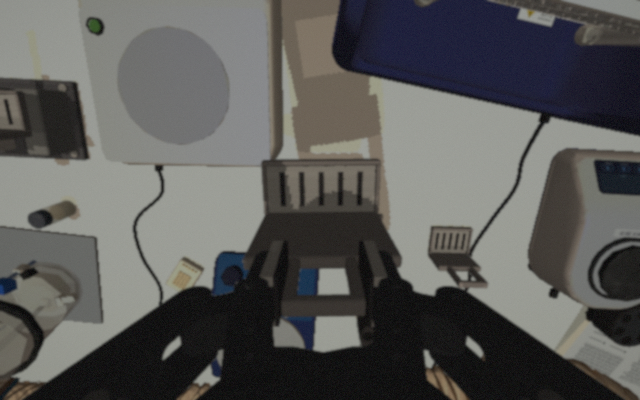

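Request:
arm_command:
  plan:
    - [-1,0,0,-15,0.05]
    - [-1,20,-30,-15,0]
    - [-1,25,-45,0,0]
    - [-1,25,-45,0,0]
    - [-1,25,-45,0,0]
    - [-1,25,-45,0,0]
    - [-1,20,-45,0,0]
    - [-1,12,-45,0,0]
    - [-1,5,-45,0,0]
    - [-1,0,-26,0,0]

```text
time_s: 42.1
ee_pos: [0.3718, -0.1852, 0.3217]
tcp_rot: [-0.0, -0.036, 0.999, -0.0]
wrist_force: [0.3, -0.4, -1.1]
grip_width: 0.406
```

Request:
arm_command:
  plan:
    - [-1,0,0,0,0]
    - [-1,0,0,0,0]

```text
time_s: 42.3
ee_pos: [0.3726, -0.1826, 0.3215]
tcp_rot: [-0.001, -0.037, 0.999, 0.001]
wrist_force: [0.4, -0.2, -0.5]
grip_width: 0.408
```

```bash
python3 go.py 370.2 -188.4 206 0.0755; python3 - <<'E'
from fit import *
p=cap('wrist','wrist24.png');W=cloud(p)
print('bar',rect(sel(W,(.40,.485),(-.25,-.1),(.18,.206))),'lip',rect(sel(W,(.39,.45),(-.25,-.1),(.207,.22))),'n1',rect(sel(W,(.485,.52),(-.22,-.13),(.17,.215))))
E
```

```text
t 42.3 tcp [ 0.3726 -0.1826  0.3215] f [ 0.4 -0.2 -0.5] grip 0.408 q [-0.59 -0.46  2.03  0.    1.58 -2.23]
tool x [-0.997 -0.074  0.001] y [-0.074  0.997  0.001] z [-0.001  0.001 -1.   ]
tool shift [  2.7  -5.8 115.5] yaw now 0.0739
turn -0.002
shift in final axes [  2.8  -5.6 115.5]
bar (array([ 452.1, -182.1]), array([27.2,  9.2]), 4.1, 256) lip (array([0., 0.]), array([0., 0.]), 0.0, 0) n1 (array([ 496.3, -176.8]), array([16.3, 35.7]), 2.8, 661)
```

Request:
arm_command:
  plan:
    - [-1,2.5,-5.5,20,0]
    - [-1,0,0,35,0]
    - [-1,0,0,35,0]
    - [-1,0,0,20,0]
    - [-1,0,0,5,0]
    - [-1,0,0,0,0]
    - [-1,0,0,0,0]
    - [-1,0,0,0,0]

```text
time_s: 43.15
ee_pos: [0.3718, -0.1885, 0.2092]
tcp_rot: [0.001, -0.038, 0.999, -0.001]
wrist_force: [-0.3, 0.0, -1.0]
grip_width: 0.41
```

```bash
cat > pre.py <<'E'
from fit import *
import sys
p=cap('wrist');W=cloud(p)
print('lip',rect(sel(W,(.395,.45),(-.205,-.165),(.207,.22))))
cv2.imwrite('pics/'+sys.argv[1],cv2.resize(p['frame'][180:380,170:470],None,fx=2.5,fy=2.5))
E
python3 go.py 370.2 -188.4 206 0.0755;python3 pre.py w25.png
```

```text
t 43.15 tcp [ 0.3718 -0.1885  0.2092] f [-0.3  0.  -1. ] grip 0.41 q [-0.6  -0.41  2.18  0.    1.37 -2.24]
tool x [-0.997 -0.076 -0.003] y [-0.076  0.997 -0.002] z [ 0.003 -0.002 -1.   ]
tool shift [1.6 0.3 3.2] yaw now 0.0758
turn 0.0
shift in final axes [1.5 0.3 3.2]
lip (array([ 411.6, -185.1]), array([6.4, 9.9]), 2.0, 326)
```

View pics/w25.png

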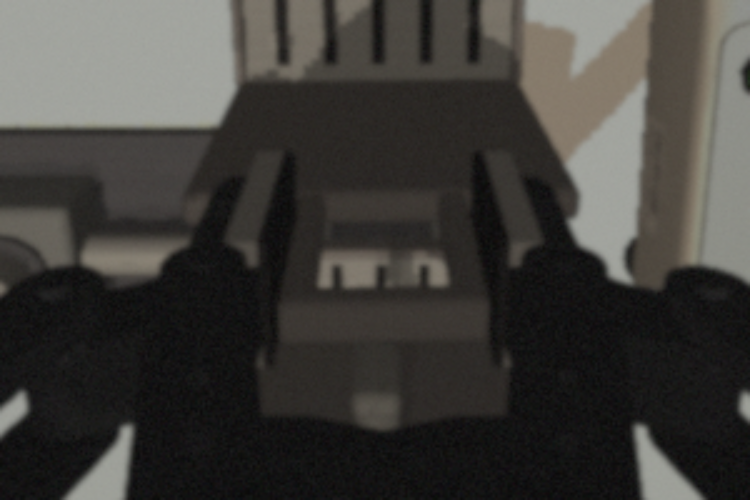

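Request:
arm_command:
  plan:
    - [-1,0,-0.5,3,0]
    - [-1,-20,0,0,0]
    - [-1,-20,0,0,0]
    - [-1,-20,0,0,0]
    - [-1,-20,0,0,0]
    - [-1,-15,0,0,0]
    - [-1,-10,0,0,0]
    - [-1,0,0,0,0]
    - [-1,0,0,0,0]
    - [-1,0,0,0,0]

```text
time_s: 44.2
ee_pos: [0.475, -0.1809, 0.2042]
tcp_rot: [-0.0, -0.037, 0.999, -0.0]
wrist_force: [-0.7, -0.6, -1.1]
grip_width: 0.404
```

```bash
python3 go.py 482.8 -179.9 206 0.0755;python3 pre.py w26.png
```

```text
t 44.2 tcp [ 0.475  -0.1809  0.2042] f [-0.7 -0.6 -1.1] grip 0.404 q [-0.47 -0.17  2.   -0.    1.31 -2.12]
tool x [-0.997 -0.075  0.   ] y [-0.075  0.997 -0.   ] z [-0. -0. -1.]
tool shift [-7.9  0.5 -1.8] yaw now 0.0748
turn -0.001
shift in final axes [-7.9  0.5 -1.8]
lip (array([ 412.2, -185.1]), array([5.8, 9.6]), 4.3, 366)
```

View pics/w26.png

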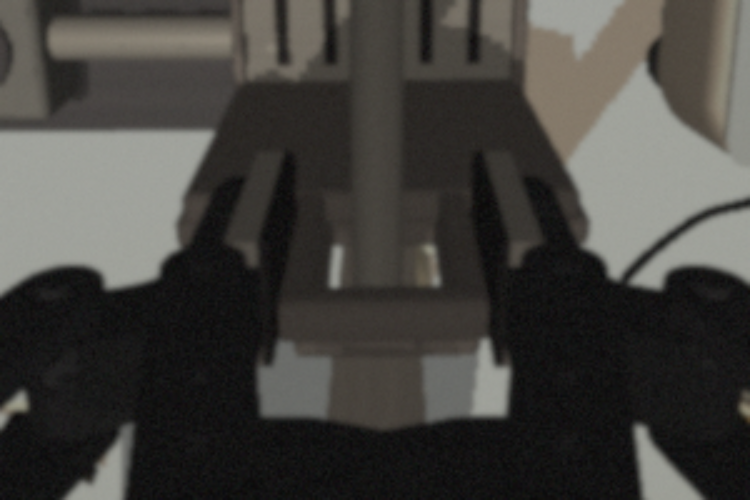

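Request:
arm_command:
  plan:
    - [-1,-3,0,0,0]
    - [-1,-2,0,0,0]
    - [-1,-1,0,0,0]
    - [-1,0,0,0,0]
    - [-1,0,0,0,0]

```text
time_s: 44.75
ee_pos: [0.4815, -0.1804, 0.2043]
tcp_rot: [-0.0, -0.038, 0.999, 0.0]
wrist_force: [0.7, 0.3, -0.9]
grip_width: 0.406
```

Request:
arm_command:
  plan:
    - [-1,-1,0,0,0]
    - [-1,-1,0,0,0]
    - [-1,0,0,0,0]
    - [-1,0,0,0,0]

```text
time_s: 45.15
ee_pos: [0.4827, -0.1803, 0.2042]
tcp_rot: [-0.001, -0.038, 0.999, 0.0]
wrist_force: [-5.5, -0.2, 1.2]
grip_width: 0.405
```

Contact with tray 1. Now back off slightly and lower it.

Request:
arm_command:
  plan:
    - [-1,1,0,0,0]
    - [-1,0,0,8,0]
    - [-1,0,0,5,0]
    - [-1,0,0,2,0]
    - [-1,0,0,1,0]
    - [-1,0,0,0,0]
    - [-1,0,0,0,0]

```text
time_s: 45.85
ee_pos: [0.4824, -0.1801, 0.1881]
tcp_rot: [-0.0, -0.038, 0.999, 0.0]
wrist_force: [-2.1, 1.5, 0.4]
grip_width: 0.408
```

Request:
arm_command:
  plan:
    - [-1,0,0,1,0]
    - [-1,0,0,0,0]
    - [-1,0,0,0,0]

```text
time_s: 46.15
ee_pos: [0.4825, -0.1802, 0.1879]
tcp_rot: [-0.0, -0.038, 0.999, 0.0]
wrist_force: [-3.9, 2.8, 4.0]
grip_width: 0.404
```

Weight is on the bar. Release.

Request:
arm_command:
  plan:
    - [0,0,0,0,0]
    - [1,0,0,0,0]
    - [1,0,0,0,0]
    - [1,0,0,0,0]
    - [1,0,0,0,0]
    - [1,0,0,0,0]

```text
time_s: 46.75
ee_pos: [0.4826, -0.1804, 0.1873]
tcp_rot: [0.0, -0.038, 0.999, -0.0]
wrist_force: [-0.4, -0.3, -0.1]
grip_width: 1.001
```

```bash
cat > hang.py <<'E'
from fit import *
import sys
st()
p=cap('wrist')
cv2.imwrite('pics/w'+sys.argv[1],cv2.resize(p['frame'][180:380,170:470],None,fx=2.5,fy=2.5))
p=cap('scene');c=proj(p,[.47,-.18,.15]).astype(int);f=p['frame'][c[1]-60:c[1]+60,c[0]-75:c[0]+75];a=cv2.resize(f,(400,320))
p=cap('side');c=proj(p,[.47,-.18,.15]).astype(int);f=p['frame'][c[1]-50:c[1]+50,c[0]-62:c[0]+63];b=cv2.resize(f,(400,320))
cv2.imwrite('pics/c'+sys.argv[1],np.hstack([a,b]))
E
python3 hang.py 27.png
```

```text
t 46.75 tcp [ 0.4826 -0.1804  0.1873] f [-0.4 -0.3 -0.1] grip 1.001 q [-0.46 -0.14  2.    0.    1.28 -2.11]
tool x [-0.997 -0.075 -0.   ] y [-0.075  0.997 -0.   ] z [ 0. -0. -1.]
```

View pics/w27.png

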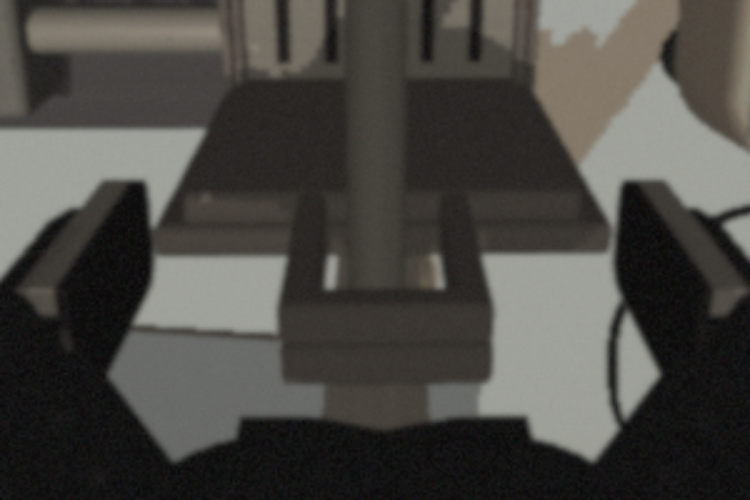

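View pics/c27.png

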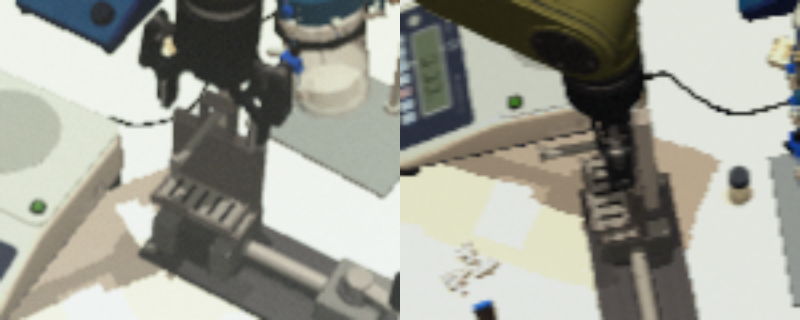

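Both trays are nested flush. On to tray 3.

Request:
arm_command:
  plan:
    - [1,0,0,-20,0]
    - [1,0,0,-40,0]
    - [1,0,0,-45,0]
    - [1,0,0,-45,0]
    - [1,0,45,-20,0]
    - [1,0,45,0,0]
    - [1,0,45,0,0]
    - [1,0,45,0,0]
    - [1,-5,45,0,0]
    - [1,-5,45,0,0]

```text
time_s: 47.9
ee_pos: [0.4718, 0.0914, 0.3576]
tcp_rot: [0.001, -0.037, 0.999, -0.0]
wrist_force: [0.6, -0.9, 1.3]
grip_width: 1.002
```

Request:
arm_command:
  plan:
    - [1,0,45,0,0]
    - [1,0,45,0,0]
    - [1,0,30,0,0]
    - [1,0,0,0,0]
    - [1,0,0,0,0]
    - [1,0,0,0,0]

```text
time_s: 48.5
ee_pos: [0.4633, 0.2086, 0.3573]
tcp_rot: [0.0, -0.037, 0.999, -0.0]
wrist_force: [0.6, 0.5, -0.3]
grip_width: 0.999
```

```bash
python3 trays.py wrist28.png; python3 go.py 599 253.2 180 0
```

```text
t 48.5 tcp [0.4633 0.2086 0.3573] f [ 0.6  0.5 -0.3] grip 0.999 q [ 0.32 -0.24  1.8  -0.    1.58 -1.33]
tool x [-0.997 -0.074 -0.   ] y [-0.074  0.997 -0.   ] z [ 0. -0. -1.]
B few 0
C neck (array([605. , 253.7]), array([ 8.5, 35.8]), 0.2, 253) z99 0.1054
D few 2
t 48.55 tcp [0.4634 0.2084 0.3573] f [-1.   0.1 -0.6] grip 1.002 q [ 0.32 -0.24  1.8  -0.    1.58 -1.33]
tool x [-0.997 -0.074 -0.   ] y [-0.074  0.997 -0.   ] z [ 0. -0. -1.]
tool shift [-138.5   34.8  177.3] yaw now 0.0738
turn 0.074
shift in final axes [-135.6   44.8  177.3]
```

View pics/wrist28.png

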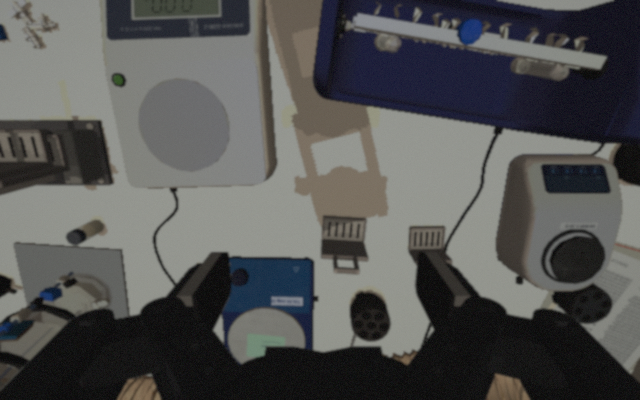

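Request:
arm_command:
  plan:
    - [1,0,0,0,0.074]
    - [1,-45,15,20,0]
    - [1,-45,15,40,0]
    - [1,-45,15,40,0]
    - [1,0,0,40,0]
    - [1,0,0,30,0]
    - [1,0,0,0,0]
    - [1,0,0,0,0]
    - [1,0,0,0,0]
    - [1,0,0,0,0]

```text
time_s: 49.55
ee_pos: [0.5807, 0.2484, 0.2068]
tcp_rot: [0.002, -0.0, 1.0, 0.001]
wrist_force: [-0.1, -0.1, -0.6]
grip_width: 1.0
```

```bash
python3 trays.py wrist29.png; python3 go.py 599 253.4 83 0
```

```text
t 49.55 tcp [0.5807 0.2484 0.2068] f [-0.1 -0.1 -0.6] grip 1.0 q [ 0.32  0.1   1.73 -0.    1.31 -1.25]
tool x [-1.    -0.001 -0.005] y [-0.001  1.     0.002] z [ 0.005  0.002 -1.   ]
B few 0
C neck (array([605.1, 253.5]), array([ 8.2, 36.1]), 0.5, 639) z99 0.1054
D neck (array([610.8, 395.5]), array([ 8.6, 36.6]), 5.3, 749) z99 0.0894
t 49.6 tcp [0.5805 0.2484 0.2063] f [-0.5 -0.4  0.2] grip 1.002 q [ 0.32  0.1   1.73 -0.    1.3  -1.25]
tool x [-1.    -0.001 -0.004] y [-0.001  1.     0.001] z [ 0.004  0.001 -1.   ]
tool shift [-18.    4.8 123.4] yaw now 0.001
turn 0.001
shift in final axes [-18.5   5.  123.3]
```

Request:
arm_command:
  plan:
    - [1,-18,4.5,10,0]
    - [1,0,0,30,0]
    - [1,0,0,40,0]
    - [1,0,0,20,0]
    - [1,0,0,0,0]
    - [1,0,0,0,0]
    - [1,0,0,0,0]

```text
time_s: 50.3
ee_pos: [0.599, 0.2533, 0.1064]
tcp_rot: [0.002, -0.001, 1.0, 0.001]
wrist_force: [-1.2, 1.0, 0.6]
grip_width: 1.002
```

```bash
python3 go.py 599 253.4 83 0
```

```text
t 50.3 tcp [0.599  0.2533 0.1064] f [-1.2  1.   0.6] grip 1.002 q [ 0.32  0.23  1.76  0.    1.14 -1.25]
tool x [-1.    -0.001 -0.004] y [-0.001  1.     0.001] z [ 0.004  0.001 -1.   ]
tool shift [ 0.1  0.  23.4] yaw now 0.0013
turn 0.001
shift in final axes [ 0.   0.1 23.4]
```

Request:
arm_command:
  plan:
    - [1,0,0,13,0]
    - [1,0,0,10,0]
    - [1,0,0,0,0]
    - [1,0,0,0,0]
    - [1,0,0,0,0]

```text
time_s: 50.8
ee_pos: [0.5975, 0.2527, 0.0805]
tcp_rot: [0.0, -0.001, 1.0, 0.0]
wrist_force: [0.1, -0.1, 0.0]
grip_width: 0.999
```

```bash
python3 go.py 599 253.4 83 0; python3 -c "
from fit import *
p=cap('wrist','wrist30.png')"
```

```text
t 50.8 tcp [0.5975 0.2527 0.0805] f [ 0.1 -0.1  0. ] grip 0.999 q [ 0.32  0.26  1.77 -0.    1.11 -1.25]
tool x [-1.    -0.001 -0.   ] y [-0.001  1.     0.   ] z [ 0.  0. -1.]
tool shift [-1.5  0.7 -2.5] yaw now 0.0012
turn 0.001
shift in final axes [-1.5  0.7 -2.5]
```

View pics/wrist30.png

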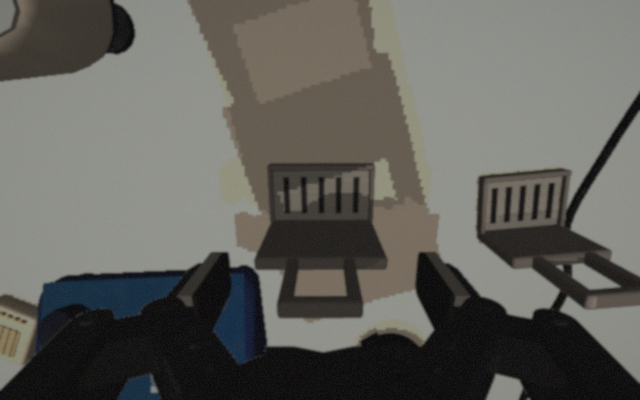

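Request:
arm_command:
  plan:
    - [1,-1.5,0,-2.5,0]
    - [-1,0,0,0,0]
    - [-1,0,0,0,0]
    - [-1,0,0,0,0]
    - [-1,0,0,0,0]
    - [-1,0,0,0,0]
    - [-1,0,0,-20,0]
    - [-1,0,0,-40,0]
    - [-1,0,0,-45,0]
    - [-1,0,0,-45,0]

```text
time_s: 51.85
ee_pos: [0.5981, 0.2526, 0.2334]
tcp_rot: [-0.001, -0.001, 1.0, -0.0]
wrist_force: [-0.0, -0.1, -0.6]
grip_width: 0.403
```

Request:
arm_command:
  plan:
    - [-1,0,0,-45,0]
    - [-1,10,0,-45,-0.075]
    - [-1,20,-20,0,0]
    - [-1,20,-45,0,0]
    - [-1,20,-45,0,0]

```text
time_s: 52.35
ee_pos: [0.5365, 0.1379, 0.3228]
tcp_rot: [0.0, -0.039, 0.999, -0.0]
wrist_force: [0.2, -1.1, -0.2]
grip_width: 0.407
```

```bash
python3 go.py 370.2 -188.4 325 0.0755; python3 -c "
from fit import *
p=cap('wrist','wrist31.png')"
```

```text
t 52.35 tcp [0.5365 0.1379 0.3228] f [ 0.2 -1.1 -0.2] grip 0.407 q [ 0.15 -0.13  1.76 -0.    1.51 -1.49]
tool x [-0.997 -0.078 -0.   ] y [-0.078  0.997 -0.   ] z [ 0. -0. -1.]
tool shift [ 191.4 -312.3   -2.2] yaw now 0.0786
turn 0.003
shift in final axes [ 190.4 -312.8   -2.2]
```

View pics/wrist31.png

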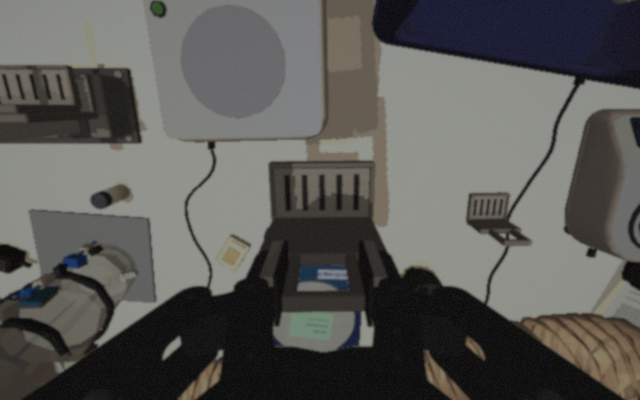

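Request:
arm_command:
  plan:
    - [-1,35,-35,0,0.003]
    - [-1,35,-35,0,0]
    - [-1,35,-35,0,0]
    - [-1,35,-35,0,0]
    - [-1,30,-40,0,0]
    - [-1,15,-45,0,0]
    - [-1,5,-45,0,0]
    - [-1,0,-43,0,0]
    - [-1,0,0,0,0]
    - [-1,0,0,0,0]

```text
time_s: 53.4
ee_pos: [0.3706, -0.1881, 0.3223]
tcp_rot: [-0.0, -0.035, 0.999, 0.001]
wrist_force: [-0.4, -0.1, -1.3]
grip_width: 0.407
```

```bash
python3 go.py 370.2 -188.4 206 0.0755
```

```text
t 53.4 tcp [ 0.3706 -0.1881  0.3223] f [-0.4 -0.1 -1.3] grip 0.407 q [-0.6  -0.46  2.02  0.    1.58 -2.24]
tool x [-0.997 -0.071  0.001] y [-0.071  0.997  0.001] z [-0.001  0.001 -1.   ]
tool shift [  0.3  -0.4 116.3] yaw now 0.0708
turn -0.005
shift in final axes [  0.4  -0.2 116.3]
```

Request:
arm_command:
  plan:
    - [-1,0,0,20,-0.005]
    - [-1,0,0,35,0]
    - [-1,0,0,35,0]
    - [-1,0,0,20,0]
    - [-1,0,0,6,0]
    - [-1,0,0,0,0]
    - [-1,0,0,0,0]
    - [-1,0,0,0,0]

```text
time_s: 54.2
ee_pos: [0.3719, -0.188, 0.2088]
tcp_rot: [0.001, -0.039, 0.999, -0.001]
wrist_force: [0.5, -0.9, -0.8]
grip_width: 0.407
```

```bash
python3 go.py 370.2 -188.4 206 0.0755;python3 pre.py w32.png
```

```text
t 54.2 tcp [ 0.3719 -0.188   0.2088] f [ 0.5 -0.9 -0.8] grip 0.407 q [-0.6  -0.41  2.18  0.    1.37 -2.25]
tool x [-0.997 -0.079 -0.003] y [-0.079  0.997 -0.002] z [ 0.003 -0.002 -1.   ]
tool shift [ 1.7 -0.3  2.8] yaw now 0.0787
turn 0.003
shift in final axes [ 1.7 -0.3  2.8]
lip (array([ 411.5, -185. ]), array([6.6, 9.8]), 3.4, 317)
```

View pics/w32.png

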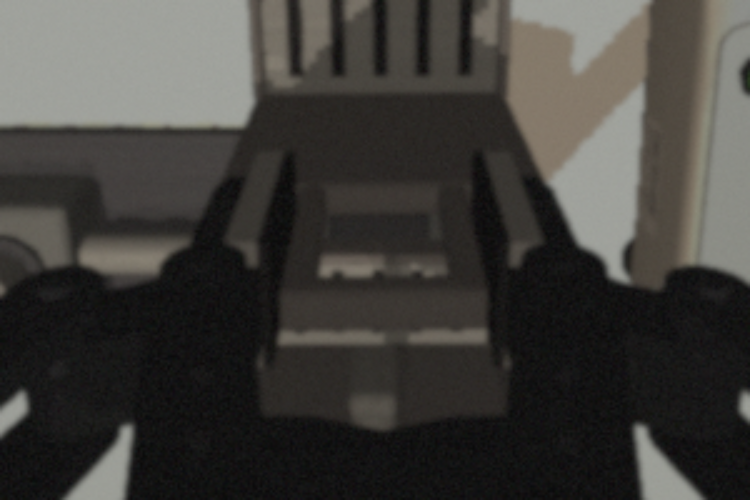

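Request:
arm_command:
  plan:
    - [-1,0,-1,2,0.003]
    - [-1,-20,0,0,0]
    - [-1,-20,0,0,0]
    - [-1,-20,0,0,0]
    - [-1,-20,0,0,0]
    - [-1,-10,0,0,0]
    - [-1,-7,0,0,0]
    - [-1,0,0,0,0]
    - [-1,0,0,0,0]
    - [-1,0,0,0,0]

```text
time_s: 55.25
ee_pos: [0.4672, -0.1815, 0.2049]
tcp_rot: [-0.0, -0.037, 0.999, -0.0]
wrist_force: [0.3, 0.6, -0.7]
grip_width: 0.408
```

```bash
python3 go.py 474.7 -180.5 206 0.0755;python3 pre.py w33.png
```

```text
t 55.25 tcp [ 0.4672 -0.1815  0.2049] f [ 0.3  0.6 -0.7] grip 0.408 q [-0.48 -0.19  2.01 -0.    1.32 -2.12]
tool x [-0.997 -0.075  0.   ] y [-0.075  0.997 -0.   ] z [-0. -0. -1.]
tool shift [-7.6  0.4 -1.1] yaw now 0.0748
turn -0.001
shift in final axes [-7.6  0.4 -1.1]
lip (array([ 414.7, -184. ]), array([12.9, 10. ]), 22.8, 360)
```

View pics/w33.png

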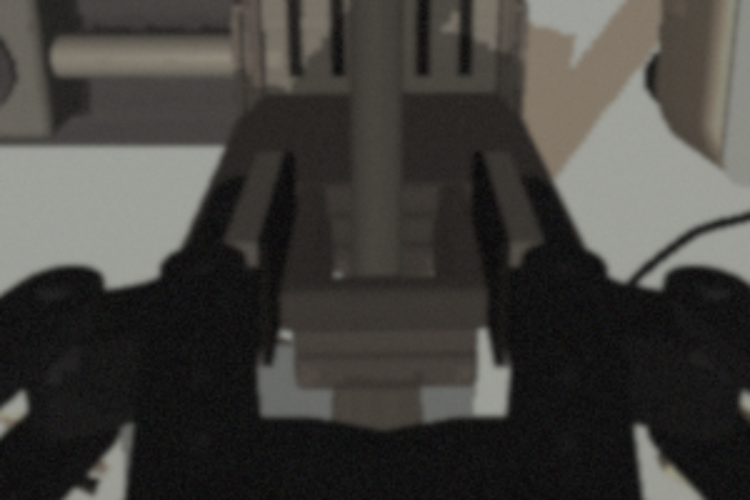

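Request:
arm_command:
  plan:
    - [-1,-3,0,0,0]
    - [-1,-2,0,0,0]
    - [-1,-1,0,0,0]
    - [-1,0,0,0,0]
    - [-1,0,0,0,0]

```text
time_s: 55.8
ee_pos: [0.4737, -0.1809, 0.2048]
tcp_rot: [-0.0, -0.038, 0.999, 0.0]
wrist_force: [-0.6, 0.0, -0.3]
grip_width: 0.411
```

Request:
arm_command:
  plan:
    - [-1,-1,0,0,0]
    - [-1,-1,0,0,0]
    - [-1,0,0,0,0]
    - [-1,0,0,0,0]

```text
time_s: 56.2
ee_pos: [0.4755, -0.1808, 0.2048]
tcp_rot: [-0.0, -0.038, 0.999, 0.0]
wrist_force: [-1.8, 0.0, -0.2]
grip_width: 0.407
```

Request:
arm_command:
  plan:
    - [-1,-1,0,0,0]
    - [-1,0,0,0,0]
    - [-1,0,0,0,0]

```text
time_s: 56.5
ee_pos: [0.4756, -0.1808, 0.2049]
tcp_rot: [-0.002, -0.038, 0.999, 0.0]
wrist_force: [-6.2, -0.5, 2.7]
grip_width: 0.402
```

Request:
arm_command:
  plan:
    - [-1,1,0,0,0]
    - [-1,0,0,8,0]
    - [-1,0,0,5,0]
    - [-1,0,0,2,0]
    - [-1,0,0,1,0]
    - [-1,0,0,1,0]
    - [-1,0,0,0,0]
    - [-1,0,0,0,0]

```text
time_s: 57.3
ee_pos: [0.4755, -0.1807, 0.1896]
tcp_rot: [-0.001, -0.038, 0.999, 0.0]
wrist_force: [-7.5, 2.1, 9.5]
grip_width: 0.405
```

Request:
arm_command:
  plan:
    - [-1,0,0,-1,0]
    - [0,0,0,0,0]
    - [1,0,0,0,0]
    - [1,0,0,0,0]
    - [1,0,0,0,0]
    - [1,0,0,0,0]
    - [1,0,0,0,0]

```text
time_s: 58.0
ee_pos: [0.4758, -0.1808, 0.1888]
tcp_rot: [0.0, -0.038, 0.999, 0.0]
wrist_force: [-0.2, 1.3, -0.1]
grip_width: 0.999
```

```bash
python3 hang.py 34.png
```

```text
t 58.0 tcp [ 0.4758 -0.1808  0.1888] f [-0.2  1.3 -0.1] grip 0.999 q [-0.47 -0.16  2.01  0.    1.28 -2.11]
tool x [-0.997 -0.075 -0.   ] y [-0.075  0.997  0.   ] z [ 0.  0. -1.]
```

View pics/w34.png

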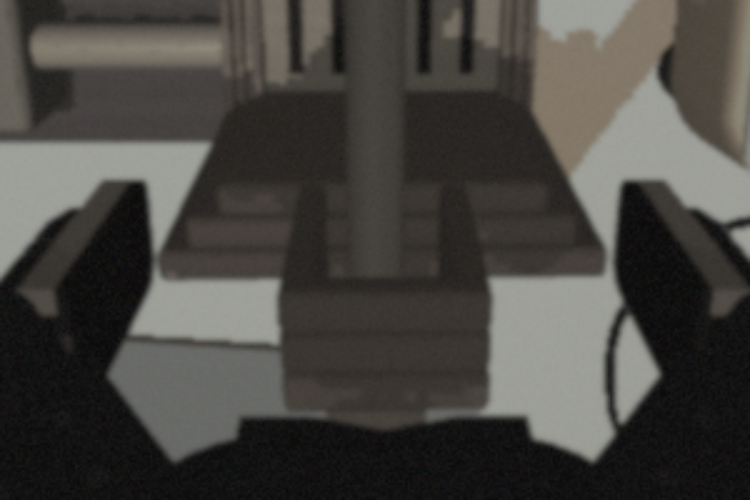

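View pics/c34.png

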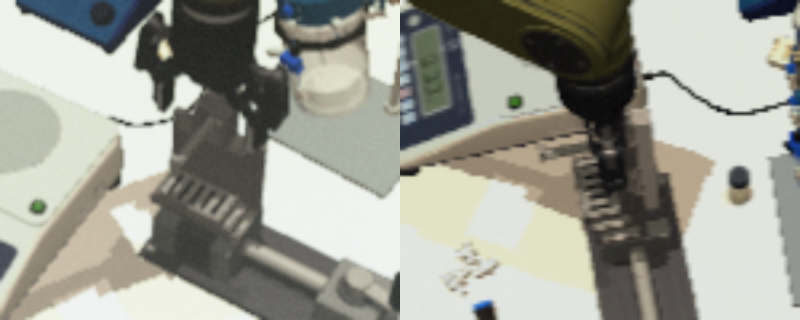

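Three trays are nested. Now tray 4.

Request:
arm_command:
  plan:
    - [1,0,0,-20,0]
    - [1,0,0,-40,0]
    - [1,0,0,-45,0]
    - [1,0,0,-45,0]
    - [1,0,45,-20,0]
    - [1,0,45,0,0]
    - [1,0,45,0,0]
    - [1,0,45,0,0]
    - [1,-5,45,0,0]
    - [1,-5,45,0,0]

```text
time_s: 59.15
ee_pos: [0.465, 0.0909, 0.3592]
tcp_rot: [0.001, -0.037, 0.999, 0.0]
wrist_force: [0.5, -1.6, -0.5]
grip_width: 0.997
```

Request:
arm_command:
  plan:
    - [1,-5,45,0,0]
    - [1,-5,45,0,0]
    - [1,-5,45,0,0]
    - [1,-5,45,0,0]
    - [1,-5,45,0,0]
    - [1,-5,30,0,0]
    - [1,0,0,0,0]
    - [1,0,0,0,0]
    - [1,0,0,0,0]

```text
time_s: 60.05
ee_pos: [0.4762, 0.3449, 0.3589]
tcp_rot: [0.0, -0.037, 0.999, -0.0]
wrist_force: [-1.4, 0.3, 1.0]
grip_width: 1.002
```

```bash
python3 trays.py wrist35.png; python3 go.py 605 395 180 0.097
```

```text
t 60.05 tcp [0.4762 0.3449 0.3589] f [-1.4  0.3  1. ] grip 1.002 q [ 0.54 -0.06  1.64 -0.    1.56 -1.11]
tool x [-0.997 -0.074  0.   ] y [-0.074  0.997 -0.   ] z [ 0. -0. -1.]
B few 0
C few 0
D neck (array([610.7, 396.2]), array([ 8.2, 36. ]), 5.8, 235) z99 0.0897
t 60.1 tcp [0.4763 0.3447 0.3591] f [-0.1  0.4  0.8] grip 0.994 q [ 0.54 -0.06  1.64 -0.    1.56 -1.11]
tool x [-0.997 -0.074 -0.   ] y [-0.074  0.997 -0.   ] z [ 0. -0. -1.]
tool shift [-132.    40.7  179.1] yaw now 0.0739
turn -0.023
shift in final axes [-132.9   37.6  179.1]
```

View pics/wrist35.png

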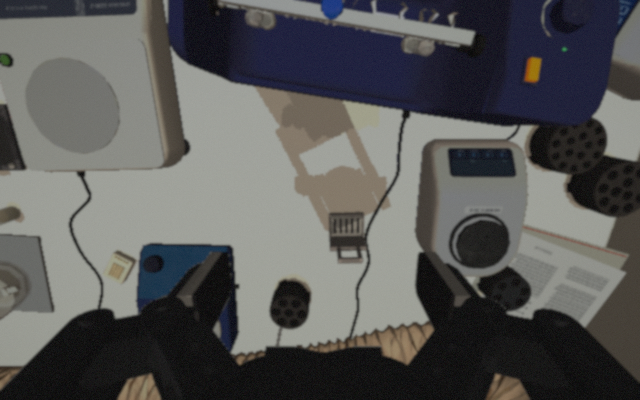

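Request:
arm_command:
  plan:
    - [1,0,0,0,-0.023]
    - [1,-44,12,20,0]
    - [1,-44,12,40,0]
    - [1,-44,13,40,0]
    - [1,0,0,40,0]
    - [1,0,0,30,0]
    - [1,0,0,0,0]
    - [1,0,0,0,0]
    - [1,0,0,0,0]
    - [1,0,0,0,0]

```text
time_s: 61.1
ee_pos: [0.59, 0.3901, 0.2069]
tcp_rot: [0.002, -0.049, 0.999, 0.001]
wrist_force: [-0.3, -0.2, 0.3]
grip_width: 1.0
```

```bash
python3 trays.py wrist36.png; python3 go.py 604.7 395.2 67 0.098; python3 - <<'E'
from fit import *
p=cap('wrist');W=cloud(p)
Q=sel(W,(.53,.68),(.425,.6),(.03,.16));Q=Q[np.abs(Q[:,1]-.395)>.03]
print(np.percentile(Q[:,1],[0,1,10,50]) if len(Q) else 0,len(Q), Q[np.argsort(Q[:,1])[:5]])
E
```

```text
t 61.1 tcp [0.59   0.3901 0.2069] f [-0.3 -0.2  0.3] grip 1.0 q [ 0.51  0.26  1.54 -0.    1.33 -1.16]
tool x [-0.995 -0.098 -0.005] y [-0.098  0.995  0.002] z [ 0.005  0.003 -1.   ]
B few 0
C few 0
D neck (array([610.9, 395.8]), array([ 8.5, 35.9]), 6.0, 544) z99 0.0893
t 61.15 tcp [0.5898 0.3901 0.2064] f [0.9 0.6 0.3] grip 0.994 q [ 0.51  0.26  1.55 -0.    1.33 -1.16]
tool x [-0.995 -0.098 -0.004] y [-0.098  0.995  0.002] z [ 0.004  0.002 -1.   ]
tool shift [-14.7   3.4 139.5] yaw now 0.0984
turn 0.0
shift in final axes [-15.3   3.6 139.4]
[0.42501016 0.50468045 0.50940505 0.5468629 ] 14405 [[0.61043154 0.42501016 0.04580196]
 [0.53051272 0.50240299 0.03568163]
 [0.53094175 0.50250107 0.0304368 ]
 [0.53575962 0.50257542 0.03028629]
 [0.5343742  0.50266559 0.03456182]]
```

View pics/wrist36.png

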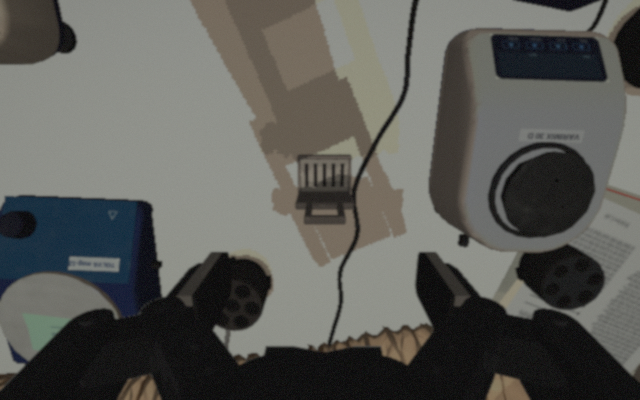

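Request:
arm_command:
  plan:
    - [1,-15,3.5,10,0]
    - [1,0,0,35,0]
    - [1,0,0,40,0]
    - [1,0,0,25,0]
    - [1,0,0,15,0]
    - [1,0,0,7,0]
    - [1,0,0,0,0]
    - [1,0,0,0,0]
    - [1,0,0,0,0]

```text
time_s: 62.1
ee_pos: [0.6046, 0.3952, 0.0735]
tcp_rot: [0.002, -0.049, 0.999, 0.001]
wrist_force: [0.2, 0.2, 1.2]
grip_width: 1.003
```

```bash
python3 go.py 604.7 395.2 67 0.098
```

```text
t 62.1 tcp [0.6046 0.3952 0.0735] f [0.2 0.2 1.2] grip 1.003 q [ 0.5   0.41  1.59 -0.    1.13 -1.16]
tool x [-0.995 -0.098 -0.003] y [-0.098  0.995  0.001] z [ 0.003  0.002 -1.   ]
tool shift [-0.   0.   6.5] yaw now 0.0982
turn 0.0
shift in final axes [-0.1  0.   6.5]
```

Request:
arm_command:
  plan:
    - [1,0,0,4,0]
    - [1,0,0,0,0]
    - [1,0,0,0,0]
    - [1,0,0,0,0]

```text
time_s: 62.5
ee_pos: [0.6034, 0.3945, 0.0671]
tcp_rot: [0.0, -0.049, 0.999, 0.0]
wrist_force: [0.4, 0.6, 0.6]
grip_width: 0.999
```

```bash
python3 go.py 604.7 395.2 67 0.098
```

```text
t 62.5 tcp [0.6034 0.3945 0.0671] f [0.4 0.6 0.6] grip 0.999 q [ 0.5   0.42  1.6  -0.    1.13 -1.16]
tool x [-0.995 -0.098 -0.   ] y [-0.098  0.995  0.   ] z [ 0.  0. -1.]
tool shift [-1.4  0.6  0.1] yaw now 0.0982
turn 0.0
shift in final axes [-1.4  0.6  0.1]
```

Request:
arm_command:
  plan:
    - [1,-1,0.5,0,0]
    - [-1,0,0,0,0]
    - [-1,0,0,0,0]
    - [-1,0,0,0,0]
    - [-1,0,0,0,0]
    - [-1,0,0,0,0]
    - [-1,0,0,-20,0]
    - [-1,0,0,-40,0]
    - [-1,0,0,-45,0]
    - [-1,0,0,-45,0]

```text
time_s: 63.5
ee_pos: [0.604, 0.3952, 0.2197]
tcp_rot: [0.0, -0.049, 0.999, 0.0]
wrist_force: [0.9, 0.2, -1.2]
grip_width: 0.41
```

Request:
arm_command:
  plan:
    - [-1,0,0,-45,0.023]
    - [-1,20,-10,-45,0]
    - [-1,25,-35,0,0]
    - [-1,25,-45,0,0]
    - [-1,20,-45,0,0]
    - [-1,20,-45,0,0]
    - [-1,20,-45,0,0]

```text
time_s: 64.2
ee_pos: [0.4912, 0.1611, 0.3083]
tcp_rot: [0.001, -0.038, 0.999, 0.0]
wrist_force: [1.6, -1.2, 0.2]
grip_width: 0.404
```

```bash
python3 go.py 370.2 -188.4 325 0.0755; python3 -c "
from fit import *
p=cap('wrist','wrist37.png')"
```

```text
t 64.2 tcp [0.4912 0.1611 0.3083] f [ 1.6 -1.2  0.2] grip 0.404 q [ 0.21 -0.21  1.86  0.    1.49 -1.43]
tool x [-0.997 -0.076 -0.002] y [-0.076  0.997  0.   ] z [ 0.002  0.001 -1.   ]
tool shift [ 147.2 -339.3  -17.2] yaw now 0.0761
turn 0.001
shift in final axes [ 147.  -339.4  -16.7]
```

View pics/wrist37.png

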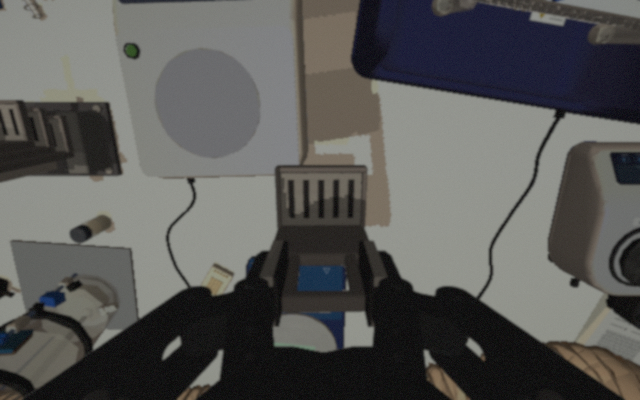

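Request:
arm_command:
  plan:
    - [-1,25,-35,-17,0]
    - [-1,30,-40,0,0]
    - [-1,30,-40,0,0]
    - [-1,25,-45,0,0]
    - [-1,20,-45,0,0]
    - [-1,10,-45,0,0]
    - [-1,5,-45,0,0]
    - [-1,0,-35,0,0]
    - [-1,0,0,0,0]
    - [-1,0,0,0,0]

```text
time_s: 65.25
ee_pos: [0.373, -0.1765, 0.3247]
tcp_rot: [0.001, -0.037, 0.999, 0.0]
wrist_force: [-1.5, -0.1, -0.8]
grip_width: 0.405
```

```bash
python3 go.py 370.2 -188.4 206 0.0755
```

```text
t 65.25 tcp [ 0.373  -0.1765  0.3247] f [-1.5 -0.1 -0.8] grip 0.405 q [-0.57 -0.47  2.03  0.    1.58 -2.22]
tool x [-0.997 -0.073 -0.001] y [-0.073  0.997  0.   ] z [ 0.001  0.    -1.   ]
tool shift [  3.8 -11.7 118.7] yaw now 0.0734
turn -0.002
shift in final axes [  3.7 -11.7 118.7]
```

Request:
arm_command:
  plan:
    - [-1,3.5,-11.5,10,-0.002]
    - [-1,0,0,30,0]
    - [-1,0,0,35,0]
    - [-1,0,0,25,0]
    - [-1,0,0,15,0]
    - [-1,0,0,3,0]
    - [-1,0,0,0,0]
    - [-1,0,0,0,0]
    - [-1,0,0,0,0]

```text
time_s: 66.15
ee_pos: [0.3713, -0.1885, 0.2076]
tcp_rot: [0.001, -0.039, 0.999, -0.001]
wrist_force: [0.5, -0.3, -1.1]
grip_width: 0.401
```

```bash
python3 go.py 370.2 -188.4 206 0.0755;python3 pre.py w38.png
```

```text
t 66.15 tcp [ 0.3713 -0.1885  0.2076] f [ 0.5 -0.3 -1.1] grip 0.401 q [-0.6  -0.41  2.18 -0.    1.37 -2.25]
tool x [-0.997 -0.077 -0.002] y [-0.077  0.997 -0.002] z [ 0.002 -0.002 -1.   ]
tool shift [1.1 0.1 1.6] yaw now 0.0774
turn 0.002
shift in final axes [1.1 0.1 1.6]
lip (array([ 411.3, -185. ]), array([6.8, 9.7]), 4.3, 321)
```

View pics/w38.png

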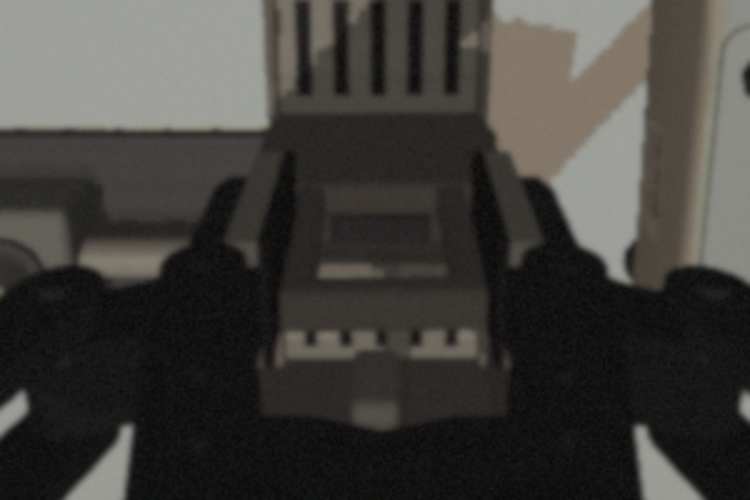

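Request:
arm_command:
  plan:
    - [-1,0,-0.8,1,0.002]
    - [-1,-20,0,0,0]
    - [-1,-20,0,0,0]
    - [-1,-20,0,0,0]
    - [-1,-15,0,0,0]
    - [-1,-10,0,0,0]
    - [-1,-5,0,0,0]
    - [-1,0,0,0,0]
    - [-1,0,0,0,0]
    - [-1,0,0,0,0]

```text
time_s: 67.2
ee_pos: [0.4599, -0.1821, 0.2048]
tcp_rot: [-0.0, -0.037, 0.999, -0.0]
wrist_force: [0.3, -0.7, -0.9]
grip_width: 0.404
```

```bash
python3 go.py 467.6 -180.9 206 0.0755;python3 pre.py w39.png
```

```text
t 67.2 tcp [ 0.4599 -0.1821  0.2048] f [ 0.3 -0.7 -0.9] grip 0.404 q [-0.49 -0.2   2.03 -0.    1.32 -2.13]
tool x [-0.997 -0.075  0.   ] y [-0.075  0.997 -0.   ] z [-0. -0. -1.]
tool shift [-7.8  0.6 -1.2] yaw now 0.0748
turn -0.001
shift in final axes [-7.8  0.6 -1.2]
lip (array([ 430., -192.]), array([ 9.9, 46.2]), 68.7, 559)
```

View pics/w39.png

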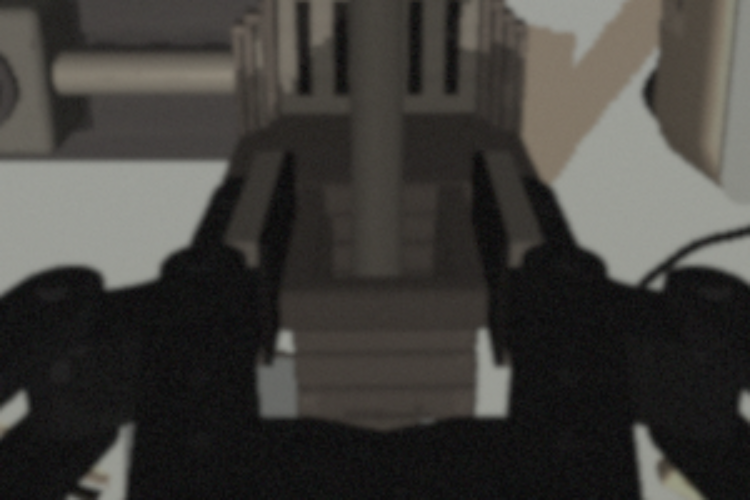

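Request:
arm_command:
  plan:
    - [-1,-3,0,0,0]
    - [-1,-2,0,0,0]
    - [-1,-2,0,0,0]
    - [-1,0,0,0,0]
    - [-1,0,0,0,0]

```text
time_s: 67.75
ee_pos: [0.4673, -0.1815, 0.2048]
tcp_rot: [-0.0, -0.038, 0.999, -0.0]
wrist_force: [-0.5, -0.0, -0.7]
grip_width: 0.406
```

Request:
arm_command:
  plan:
    - [-1,-1,0,0,0]
    - [-1,-1,0,0,0]
    - [-1,0,0,0,0]
    - [-1,0,0,0,0]

```text
time_s: 68.15
ee_pos: [0.4678, -0.1815, 0.2048]
tcp_rot: [-0.002, -0.038, 0.999, 0.0]
wrist_force: [-7.7, -0.5, 2.7]
grip_width: 0.407
```

Request:
arm_command:
  plan:
    - [-1,1.5,0,0,0]
    - [-1,0,0,8,0]
    - [-1,0,0,5,0]
    - [-1,0,0,2,0]
    - [-1,0,0,1,0]
    - [-1,0,0,0,0]
    - [-1,0,0,0,0]

```text
time_s: 68.85
ee_pos: [0.4675, -0.1813, 0.1896]
tcp_rot: [-0.001, -0.038, 0.999, 0.0]
wrist_force: [-6.2, 1.8, 6.1]
grip_width: 0.406
```

Request:
arm_command:
  plan:
    - [-1,0,0,-0.5,0]
    - [0,0,0,0,0]
    - [1,0,0,0,0]
    - [1,0,0,0,0]
    - [1,0,0,0,0]
    - [1,0,0,0,0]
    - [1,0,0,0,0]

```text
time_s: 69.55
ee_pos: [0.4679, -0.1815, 0.1893]
tcp_rot: [0.0, -0.038, 0.999, 0.0]
wrist_force: [-0.6, 0.5, 0.8]
grip_width: 0.999
```

```bash
python3 hang.py 40.png
```

```text
t 69.55 tcp [ 0.4679 -0.1815  0.1893] f [-0.6  0.5  0.8] grip 0.999 q [-0.48 -0.17  2.03  0.    1.29 -2.12]
tool x [-0.997 -0.075 -0.   ] y [-0.075  0.997  0.   ] z [ 0.  0. -1.]
```

View pics/w40.png

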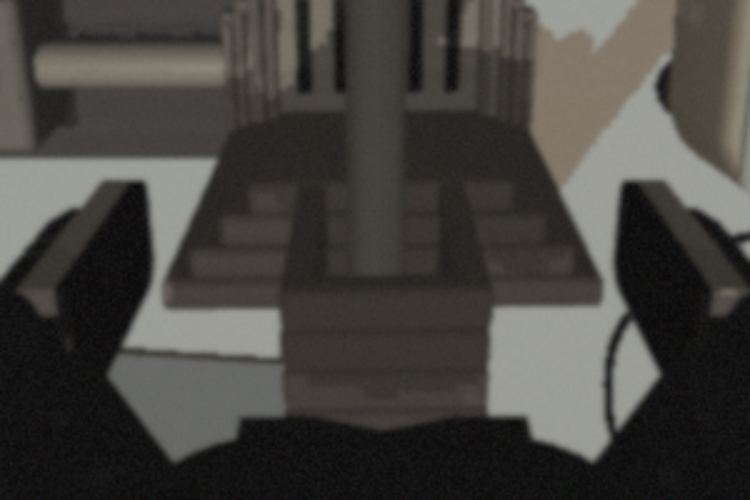

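All four are hung. I'll retreat and check.

Request:
arm_command:
  plan:
    - [1,0,0,-20,0]
    - [1,0,0,-40,0]
    - [1,0,0,-45,0]
    - [1,0,0,-45,0]
    - [1,30,10,-10,0]
    - [1,30,40,0,0]
    - [1,20,45,0,0]
    - [1,0,0,0,0]
    - [1,0,0,0,0]
    - [1,0,0,0,0]

```text
time_s: 70.7
ee_pos: [0.3812, -0.0931, 0.3493]
tcp_rot: [0.0, -0.037, 0.999, -0.0]
wrist_force: [0.5, -0.3, 0.4]
grip_width: 1.001
```

```bash
python3 hang.py 41.png; python3 - <<'E'
from fit import *
p=cap('wrist','wrist41.png');W=cloud(p)
X=np.array([.9971,.0757]);root=np.array([.5008,-.1784])
Q=sel(W,(.40,.53),(-.24,-.12),(.206,.217));s=-(Q[:,:2]-root)@X;print('neck tops s(mm):',np.round(np.percentile(s*1000,[1,50,99]),1), 'z',np.median(Q[:,2]));
N=Q[(s>-.003)&(s<.04)];t=(N[:,:2]-root)@np.array([-.0757,.9971]);print('neck y',np.round(np.percentile(t*1000,[1,99]),1))
Q=sel(W,(.40,.53),(-.24,-.12),(.07,.14));s=-(Q[:,:2]-root)@X;print('shelf s',np.round(np.percentile(s*1000,[1,50,99]),1),'zmin',Q[:,2].min())
Q=sel(W,(.43,.58),(-.25,-.1),(.225,.25));print('top',rect(Q),np.median(Q[:,2]))
p=cap('scene','scene41.png');W=cloud(p)
for th in ['vial','tube_holder','adapter']: print(th,[(np.round(d['uv']).tolist(),round(d['conf'],2)) for d in bot.search_frame(th,p)])
E
```

```text
t 70.7 tcp [ 0.3812 -0.0931  0.3493] f [ 0.5 -0.3  0.4] grip 1.001 q [-0.38 -0.52  2.02 -0.    1.64 -2.02]
tool x [-0.997 -0.075 -0.   ] y [-0.075  0.997 -0.   ] z [ 0. -0. -1.]
neck tops s(mm): [-15.1  16.   91.5] z 0.21081300324623004
neck y [ 1.1 20.2]
shelf s [ 5.9 41.5 71.1] zmin 0.07536872220913776
top (array([ 510.2, -175.2]), array([18.1, 14.6]), 4.4, 399) 0.2395121358818194
vial [([360.0, 252.0], 0.36), ([347.0, 273.0], 0.18)]
tube_holder [([252.0, 176.0], 0.39)]
adapter [([456.0, 289.0], 0.61), ([349.0, 274.0], 0.44)]
```

View pics/c41.png

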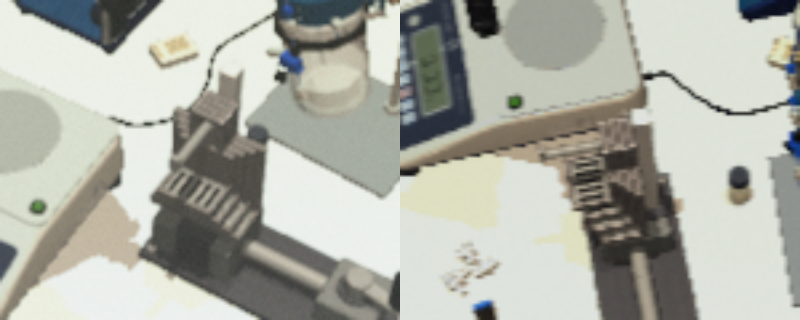

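View pics/wrist41.png

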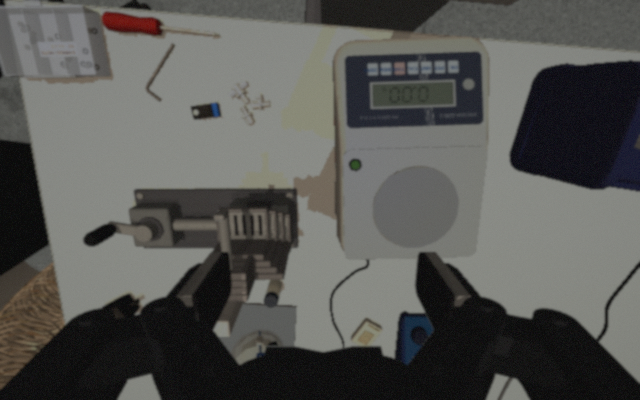

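```bash
python3 -c "
from rig import bot
print(bot.job_done())"
```

```text
the job is handed in; nothing more can be done
None
```

The vise grips the drying arm with its bar toward the robot, and all four trays hang on the bar. I handed the job in at about 71 s of the 210 s allowed, and no verdict came back.

I cranked the vise open to a gap of about 57 mm and stood the foot on the bed. I then closed the vise until it went hard at about 12 N at the knob. I hung the trays largest to smallest, shelves outward, pushing each back until it touched the upright or the tray before it, then lowered it onto the bar and let go.

**What the last checks showed:**
- **Trays:** all four necks were stacked flush. Their tops were about 211 mm above the table, which matches hanging on the bar. The shelves were nested and hung freely.
- **Drying arm:** its top was 240 mm above the table, as expected with the foot on the bed, and it looked upright.
- **Bystanders:** the vial, tube holder and power supply showed where they started in the pictures. The network confidence for them in the last picture was low (0.36 to 0.61).
- **Robot:** it stood clear of everything.

**Not directly checked:**
- **Jaw force:** I inferred it from the force at the knob.
- **Sideways tray position:** my last measurement (1 to 20 mm from the bar line) did not fit the 36 mm necks. Part of the view was blocked, so I relied on the close-up pictures, where the necks looked centred on the bar.

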